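# Two tablets of tea from the slide-gate dispenser

## Task

Stand the tea strainer upright on the sill under the outlet end of the tea dispenser (the end away from the gate's knob), then draw the dispenser's bottom gate out only part of the way, so that exactly two of the six pressed-tea tablets drop into the strainer. Push the gate fully shut again, leaving the other four tablets in the hopper and the strainer with its two tablets standing there, released, and do not disturb the other things on the sill.

Things in the scene. Friction and masses are not known exactly. Their poses are not given: they have to be found in the camera images.
- dispenser: Tea dispenser, fixed: clear plastic trough hopper on a dark steel stand. Origin on the sill under the middle of its slot; z up, y along the slot (+y end: outlet end; -y end: gate's knob), -x its front, roughly towards the robot. Slot 172 mm long (y -86 to +86 mm), 30 mm wide. The tablets lie on the gate, its upper face 100 mm above the sill. The gate guides' underside, 90 mm up, is the lowest part above.
- front_rim (a point): Middle of the front edge of the hopper's white rim, 205 mm above the sill. From a throat 18 mm in front of the slot's centre line (below 127 mm) the front wall flares out to this rim, so there is no room for an upright gripper under it: lean the tool back 30 to 45 degrees. Axes as the dispenser's.
- knob_end_rim (a point): Middle of the rim's outer edge at the knob end, 205 mm above the sill, 96 mm from the slot's middle along -y; the upright end wall below it is 89 mm from the middle. A gripper held upright on the knob would hit them: lean it 30 to 45 degrees outwards (towards -y). Axes as the dispenser's.
- base_bar (a point): Middle of the stand's rear crossbar, on the sill (x = +64 mm in the dispenser's frame), 12 mm high. Feet 14 mm wide and 12 mm high run forward from it along y = +-120 mm to x = -60 mm; posts 12 mm square rise at x = +64, y = +-78 mm. The strainer goes between the feet.
- outlet (a point): Point on the sill under the outlet end of the slot (y = +55 mm in the dispenser's frame), midway between where the first two tablets fall. The middle of the basket belongs here, with about 10 mm to spare. Axes as the dispenser's.
- gate (a joint): Opening d of the gate in m: 0 shut, grows as it is drawn out along the dispenser's -y, to 0.172; starts at 0 to 0.003. Slide 4 mm thick, about 1.2 N friction, no spring, stays where left. The row packs against the slot's -y end as it is drawn; a tablet drops once the gate's end has passed its middle: the first at d = 0.027, the second at 0.055, the third at 0.083, give or take 3 mm.
- gate_knob (a point): Middle of the gate's black plastic knob, 98 mm above the sill; moves with the gate (116 mm from the slot's middle towards -y when shut). A cylinder along the dispenser's y, 16 mm in diameter, 20 mm long, with a 20 mm collar 4 mm thick at its outer end, on an 8 mm stalk 12 mm long. Axes as the dispenser's.
- basket (a point): Tea strainer, loose, aluminium, 63 to 126 g: centre of the underside of its basket, z up. Basket round, 84 mm in outer diameter at the rim, 72 mm at the foot, 42 mm high, wall 2 mm, floor 3 mm. Its handle points along this frame's -x; a small lug stands out 13 mm on the other side.
- strainer_handle (a point): Point on the strainer's handle, 92 mm from the basket's middle along -x and 34 mm above its underside, where it can be pinched across. The handle is a level bar along the strainer's x, 13 mm wide (y), 10 mm high, reaching from 42 to 130 mm from the basket's middle. Axes as the strainer's.
- tea1_mid (a point): Centre of the pressed-tea tablet nearest the outlet end (+y): dark brown, round, 28 mm in diameter, 14 mm thick, rounded edges, 10 g. The six start lying flat in one row along the slot, about 28.5 mm apart, their middles 107 mm above the sill.
- tea2_mid (a point): Centre of the pressed-tea tablet second from the outlet end: dark brown, round, 28 mm in diameter, 14 mm thick, rounded edges, 10 g. The six start lying flat in one row along the slot, about 28.5 mm apart, their middles 107 mm above the sill.
- tea3_mid (a point): Centre of the pressed-tea tablet third from the outlet end: dark brown, round, 28 mm in diameter, 14 mm thick, rounded edges, 10 g. The six start lying flat in one row along the slot, about 28.5 mm apart, their middles 107 mm above the sill.
- tea4_mid (a point): Centre of the pressed-tea tablet fourth from the outlet end: dark brown, round, 28 mm in diameter, 14 mm thick, rounded edges, 10 g. The six start lying flat in one row along the slot, about 28.5 mm apart, their middles 107 mm above the sill.
- tea5_mid (a point): Centre of the pressed-tea tablet fifth from the outlet end: dark brown, round, 28 mm in diameter, 14 mm thick, rounded edges, 10 g. The six start lying flat in one row along the slot, about 28.5 mm apart, their middles 107 mm above the sill.
- tea6_mid (a point): Centre of the pressed-tea tablet nearest the knob end: dark brown, round, 28 mm in diameter, 14 mm thick, rounded edges, 10 g. The six start lying flat in one row along the slot, about 28.5 mm apart, their middles 107 mm above the sill.
- press_box: Bystander, to be left alone: small white plastic box with a press-button lid, shut, 46 x 72 x 31 mm; origin at the centre of its underside.
- teapot_lid: Bystander, to be left alone: brown ceramic teapot lid, 76 mm in diameter, 44 mm high over its knob; origin at the centre of its underside.
- clothes_peg: Bystander, to be left alone: red plastic clothes peg lying down, 72 x 10 x 13 mm; origin at the centre of its underside.
- dessert_bowl: Bystander, to be left alone: upturned glass dessert bowl, 110 mm in diameter, 52 mm high; origin at the centre of its underside.
- teaspoon: Bystander, to be left alone: steel teaspoon lying down, 140 mm long; origin at the centre of its underside.
- mug: Bystander, to be left alone: white mug, 80 mm in diameter, 85 mm high; origin at the centre of its underside.

How it is judged:
By the outcome, as a careful person would: the job done as asked, in the order asked, and still so for the second after the job is handed in, with the robot touching nothing.
It also fails if it takes over 56 s, if anything falls off the work surface, if the arm or the gripper's body presses on something with over 40 N, if the wrist force passes 120 N, or if a joint passes its speed limit or range.

## Robot

A 6-joint arm with a two-finger parallel gripper is mounted at the origin on the work surface. World frame = base frame: x ahead of the robot, y to its left, z up, the work surface at z = 0. Lengths are in m, angles in rad, forces in N, time in s.
With the tool pointing down it reaches from about 0.425 to 1.125 m from the base axis. Payload 14.9 kg.
Tool frame: the origin (TCP) lies at the very end of the fingers, on their centre line; the grasp point (between the pads) lies 19 mm behind it; x points along the fingers, y is the direction in which the jaws open and shut, and the axes are right-handed (so a half turn about x gives the same grasp; the last joint's range is limited). The gripper opens to 91 mm and grips with 3 to 60 N. Pads are 32 mm wide; open, the fingers measure 118 mm over their backs; the gripper's body (76 mm by 178 mm) begins 60 mm behind the grasp point.
Start: joints at [-1.352, 0.379, 1.734, -0, 1.028, -0.033], TCP at [0.174, -0.678, 0.214] pointing down, gripper open.
Joint ranges: [-2.77, 2.77], [-0.74, 2.19], [0, 2.66], [-1.06, 4.2], [0.31, 2.87], [-3.08, 3.08]. Speed limits (rad/s): [1.89, 1.89, 2.39, 3.14, 3.14, 3.14].

## Interface

Orientations are given as a unit quaternion [w, x, y, z].
In Python, from plant import bot gives the robot as it stands. The module is installed in compiled form; this text tells all that it offers.
- The arm moves only by the tool arm_command, never from a script. Its argument "targets" is a list of rows, each a list of 3 entries, a list of its own where there are three numbers: the shift along the world's x, y, z in mm, then the turn, a rotation vector about the world's x, y, z in degrees, then the finger opening in mm, from 0 to 91.2. In form: [[[x, y, z], [wx, wy, wz], hand], ...]. A call has exactly 5 rows; each row is the pose to reach, as a shift and turn from the pose measured when the call began; what a row does not reach only later rows make up. A row lasts 1/8 s, in which the tool goes at most 62.5 mm and 10.7 degrees, less where a joint would pass 70% of its speed; a pose out of reach is approached as far as the arm can. A call with a gripper value outside its range is refused whole. The fingers move at their own pace and stop on an object; "force" is the grip in N (left out, the last holds). Time passes only in rows, so rows that repeat a pose let the fingers close, or fill a call up. It gives the time, the measured TCP pose, the force and the opening at its end, in the units of the state.
- bot.state(): the state, without advancing time (a new reading comes with each control period).
- bot.get_image(name): name is "scene" or "top"; returns the picture (400x640x3 uint8, blue, green, red); there is no depth.
- bot.camera_params(name): a dict with "fx", "fy", "cx", "cy" (pixels), "T" (4x4, takes a point from camera to world coordinates). Camera axes: x right, y down, z forward; pixel columns grow to the right and rows downward; lengths in m; the calibration is good to about 2 mm. A picture is of the moment at which its call begins. camera_params takes no time and is no camera call.
- bot.job_done(): hands the job in, once; it reports no verdict.
Trained networks look in the newest picture that a camera, given by its name, has taken for a name from the list of things; names that differ only in an ending like _2 or _b are one class to them, and where a whole thing is asked for, a point or a joint stands for the part that bears it (a point fixed in the world has none). Each returns a list of dicts, best first, with "score" (0 to 1); they miss things now and then, are a little off and sometimes report something else, mostly with a low value. They report only what shows in the picture. A call takes as long as a camera call.
- bot.spot_in(thing, camera): "centre" ([x, y, z] in m, in world coordinates, good to about 4 mm: the middle of the surface that is visible of it).
The state is a dict: "t": time; "joint_positions": joint angles; "joint_velocities": joint speeds; "joint_efforts": joint torques, N m; "eef_pos": TCP position; "tool_rot": TCP orientation; "force": force on the tool from outside, world axes, zero at the start; "torque": the same for the moment, N m; "grip_width": opening from 0.0 (shut) to 1.0 (fully open).
Only numpy, scipy, OpenCV 4.12 (cv2) and the standard library are available. Lean on these libraries where they do the work, as an engineer would, in place of code of your own. Each camera call takes 0.05 s, during which the arm holds its last target.

## Working session

There is one attempt and no reset: what is moved stays moved. The work goes in short steps, Python scripts to look and compute and a tool call to move; the robot and the scene stay as the last step left them, time stands still between calls to the robot, and variables do not carry over. Pictures are saved under pics/ and viewed, and the job is handed in when it is done.

Besides the shell and the picture viewer there is one more tool, called after ">>>" by a JSON object that holds its "api" and its "payload", one argument or row to a line. arm_command: Moves the arm, as the interface text tells. Its arguments: {"type":"object","properties":{"targets":{"type":"array"},"force":{"type":"number"}},"required":["targets"]}

```bash
mkdir -p pics
cat > h.py <<'E'
import numpy as np,cv2
from plant import bot
from scipy.spatial.transform import Rotation as R
def snap(c,n):
    im=np.array(bot.get_image(c)); cv2.imwrite(f'pics/{n}.png',im); return im
def proj(c,p):
    k=bot.camera_params(c);T=np.array(k['T']);q=np.linalg.inv(T)@np.append(p,1);return np.array([k['fx']*q[0]/q[2]+k['cx'],k['fy']*q[1]/q[2]+k['cy']])
def unproj(c,uv,z):
    k=bot.camera_params(c);T=np.array(k['T']);d=T[:3,:3]@np.array([(uv[0]-k['cx'])/k['fx'],(uv[1]-k['cy'])/k['fy'],1]);o=T[:3,3];return o+d*(z-o[2])/d[2]
E
python3 - <<'E'
from h import *
for c in('scene','top'):
    snap(c,c+'0');print(c,np.round(np.array(bot.camera_params(c)['T']),3).tolist())
    for t in['dispenser','basket','strainer_handle','gate_knob','front_rim','knob_end_rim','tea1_mid','tea6_mid']:
        print(t,[(np.round(d['centre'],3).tolist(),round(d['score'],2)) for d in bot.spot_in(t,c)[:3]])
print(bot.state())
E
```

```text
scene [[0.312, 0.755, -0.577, 1.262], [0.95, -0.252, 0.183, -0.229], [-0.007, -0.606, -0.796, 1.062], [0.0, 0.0, 0.0, 1.0]]
dispenser [([0.632, -0.07, 0.157], 0.69)]
basket [([0.57, 0.288, 0.024], 0.89)]
strainer_handle [([0.568, 0.293, 0.022], 0.96)]
gate_knob [([0.638, -0.185, 0.103], 0.62), ([0.629, -0.071, 0.155], 0.19)]
front_rim [([0.632, -0.069, 0.153], 0.73)]
knob_end_rim [([0.629, -0.072, 0.153], 0.62), ([0.64, -0.186, 0.1], 0.57)]
tea1_mid [([0.629, -0.069, 0.155], 0.57)]
tea6_mid []
top [[-0.016, -0.998, 0.065, 0.519], [-1.0, 0.015, -0.005, -0.024], [0.004, -0.065, -0.998, 1.123], [0.0, 0.0, 0.0, 1.0]]
dispenser [([0.648, -0.072, 0.179], 0.82)]
basket [([0.58, 0.292, 0.012], 0.89)]
strainer_handle [([0.579, 0.293, 0.008], 0.6), ([0.648, -0.073, 0.175], 0.33)]
gate_knob [([0.647, -0.103, 0.099], 0.58)]
front_rim [([0.646, -0.07, 0.174], 0.95), ([0.445, -0.151, 0.026], 0.61)]
knob_end_rim [([0.648, -0.071, 0.179], 0.87)]
tea1_mid [([0.645, -0.069, 0.174], 0.17)]
tea6_mid []
{'t': 0.9, 'joint_positions': array([-1.35228639e+00,  3.78882348e-01,  1.73422696e+00,  2.89888081e-05,
        1.02852538e+00, -3.33000158e-02]), 'joint_velocities': array([ 1.28386956e-03,  9.05114245e-04,  1.10721343e-03,  4.22156917e-04,
       -4.54310070e-04, -1.29756919e-05]), 'joint_efforts': array([ 5.46591720e-03, -7.63658953e+01, -4.34742773e+01,  6.51263888e-02,
        3.89016001e-02, -2.13357481e-05]), 'eef_pos': array([ 0.17440915, -0.67791552,  0.21393074]), 'tool_rot': array([ 0.08877238,  0.70151766,  0.0888036 , -0.70150293]), 'force': array([-0.21082871,  0.33130024, -0.69991892]), 'torque': array([-0.00180788,  0.01126583, -0.03619207]), 'grip_width': 1.0009787820092728}
```

View pics/scene0.png

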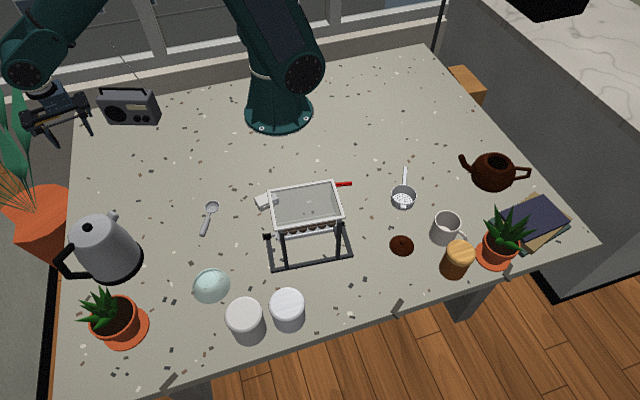

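View pics/top0.png

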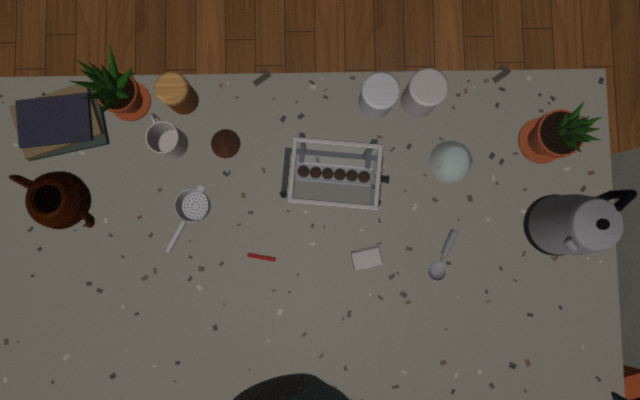

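The top view shows the strainer at about (193,206) with its handle running to (168,250). The dispenser rim spans (289–382, 140–208), with the knob at (385,179). I'll zoom in to measure these.

Run:
```python
import cv2
im=cv2.imread('pics/top0.png')
a=cv2.resize(im[125:215,270:400],None,fx=6,fy=6,interpolation=cv2.INTER_CUBIC)
cv2.imwrite('pics/t_disp.png',a)
a=cv2.resize(im[170:260,140:240],None,fx=6,fy=6,interpolation=cv2.INTER_CUBIC)
cv2.imwrite('pics/t_str.png',a)
im=cv2.imread('pics/scene0.png')
a=cv2.resize(im[160:280,245:365],None,fx=5,fy=5,interpolation=cv2.INTER_CUBIC)
cv2.imwrite('pics/s_disp.png',a)
```

```text
(no output)
```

View pics/t_disp.png

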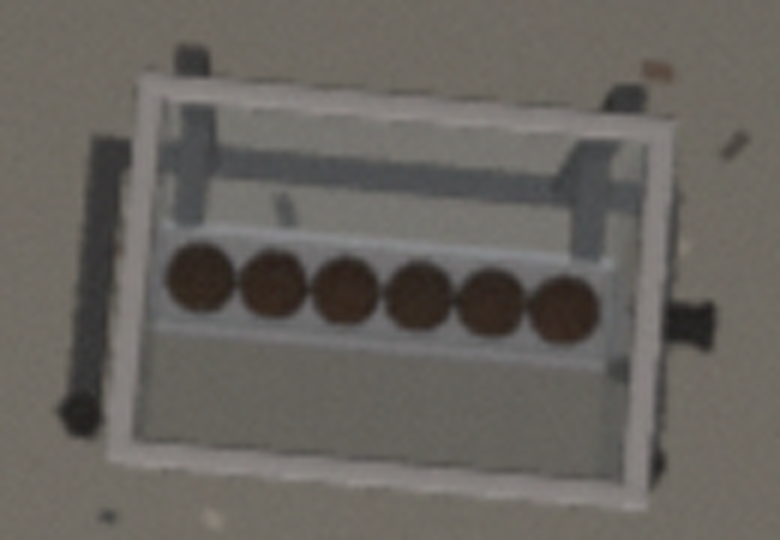

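View pics/t_str.png

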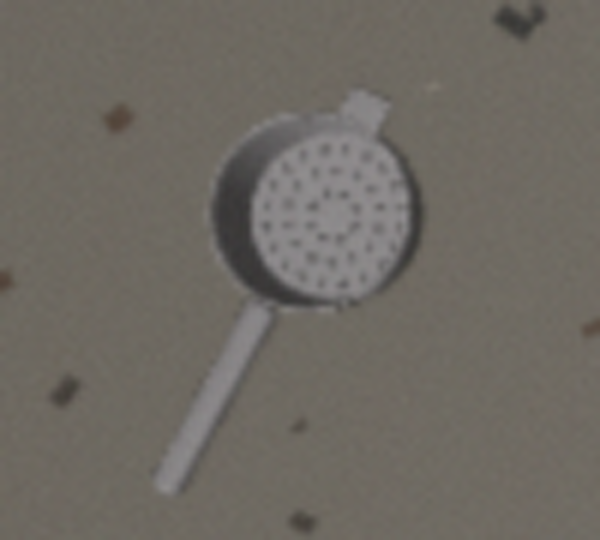

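View pics/s_disp.png

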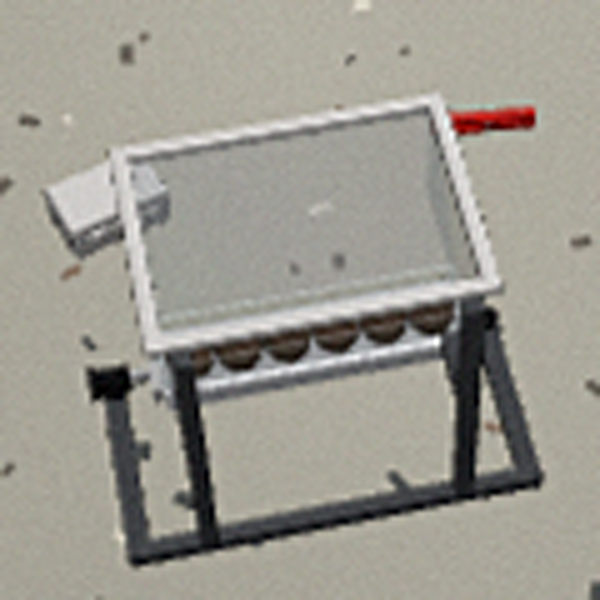

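Run:
```python
from h import *
def up(uv,off,z,s=6): return unproj('top',[(uv[0]+.5)/s-.5+off[0],(uv[1]+.5)/s-.5+off[1]],z)
D=(270,125);S=(140,170)
t=[(201,277),(273,284),(346,291),(419,297),(492,303),(564,310)]
T=np.array([up(p,D,.114) for p in t]);print(T.round(4))
d=T[0]-T[5];yaw=np.arctan2(-d[0],d[1]);print('len',np.linalg.norm(d),'yaw',np.degrees(yaw),'mid',T.mean(0))
C=np.array([up(p,D,.205) for p in[(143,75),(676,120),(645,508),(108,462)]]);print(C.round(4))
ey=(C[0]+C[3]-C[1]-C[2])/2;print('rim len',np.linalg.norm(ey),'yaw',np.degrees(np.arctan2(-ey[0],ey[1])),'mid y-line',C.mean(0))
print('rim depth',np.linalg.norm((C[0]+C[1]-C[2]-C[3])/2))
print('knob',up((690,325),D,.108), 'foot',up((80,415),D,.012))
b=up((317,211),S,.042);h=up((168,490),S,.039);l=up((365,95),S,.039)
print('basket',b,'r',np.linalg.norm(up((212,211),S,.042)-up((423,211),S,.042)),'hend',h,np.linalg.norm((h-b)[:2]),np.degrees(np.arctan2(*(b-h)[1::-1])),np.degrees(np.arctan2(*(l-b)[1::-1])),np.linalg.norm((l-b)[:2]))
print('floor',up((333,213),S,.003))
for n,uv in(('peg',(261,257)),('box',(367,259)),('mug',(163,138)),('lid',(226,143)),('bowl',(450,162))):print(n,unproj('top',uv,.02))
```

```text
[[ 0.6545 -0.0014  0.114 ]
 [ 0.6513 -0.0294  0.114 ]
 [ 0.6482 -0.0577  0.114 ]
 [ 0.6454 -0.086   0.114 ]
 [ 0.6426 -0.1143  0.114 ]
 [ 0.6395 -0.1423  0.114 ]]
len 0.14163696167410147 yaw -6.086408903109343 mid [ 0.64689976 -0.07183748  0.114     ]
[[ 0.7148  0.0161  0.205 ]
 [ 0.6959 -0.173   0.205 ]
 [ 0.5581 -0.1585  0.205 ]
 [ 0.5772  0.0301  0.205 ]]
rim len 0.18984197963559996 yaw -5.750723893256027 mid y-line [ 0.6364991  -0.07130005  0.205     ]
rim depth 0.13840084576114067
knob [ 0.63353823 -0.19208218  0.108     ] foot [0.609725   0.05328366 0.012     ]
basket [0.58329417 0.27608805 0.042     ] r 0.08720876744477929 hend [0.46926997 0.33791979 0.039     ] 0.12970999913179038 -28.46958668294696 -21.487842828525586 0.05183289363265901
floor [0.58465164 0.28007001 0.003     ]
peg [0.45030626 0.10954441 0.02      ]
box [ 0.44107885 -0.15710252  0.02      ]
mug [0.75678162 0.3578087  0.02      ]
lid [0.7414872  0.19684506 0.02      ]
bowl [ 0.68398727 -0.3750596   0.02      ]
```

```bash
cat >> h.py <<'E'
def quat(q): return R.from_quat([q[1],q[2],q[3],q[0]])
def orient(lean,az,flip=1):
    a=np.radians(az);l=np.radians(lean)
    x=np.array([np.sin(l)*np.cos(a),np.sin(l)*np.sin(a),-np.cos(l)]);y=flip*np.array([-np.sin(a),np.cos(a),0]);return R.from_matrix(np.stack([x,y,np.cross(x,y)],1))
def plan(grasp,lean,az,flip,back=0.019):
    s=bot.state();o=orient(lean,az,flip);tcp=np.array(grasp)+o.as_matrix()[:,0]*back
    r0=quat(s['tool_rot']);print('t',round(s['t'],2),'q',np.round(s['joint_positions'],2),'tcp',np.round(s['eef_pos'],4),'F',np.round(s['force'],1),'w',round(s['grip_width']*91.2,1))
    rv=(o*r0.inv()).as_rotvec(degrees=True)
    print('target tcp',np.round(tcp,4),'shift mm',np.round((tcp-s['eef_pos'])*1000,1),'rot',np.round(rv,2),'mag',round(np.linalg.norm(rv),1))
E
python3 - <<'E'
from h import *
print(quat(bot.state()['tool_rot']).as_matrix().round(3))
for f in(1,-1): plan([.5024,.320,.034],38,-28.5,f)
E
```

```text
[[ 0.     0.249 -0.968]
 [ 0.    -0.968 -0.249]
 [-1.    -0.    -0.   ]]
t 0.9 q [-1.35  0.38  1.73  0.    1.03 -0.03] tcp [ 0.1744 -0.6779  0.2139] F [-0.2  0.3 -0.7] w 91.3
target tcp [0.5127 0.3144 0.019 ] shift mm [ 338.3  992.3 -194.9] rot [-48.05   5.93 130.85] mag 139.5
t 0.9 q [-1.35  0.38  1.73  0.    1.03 -0.03] tcp [ 0.1744 -0.6779  0.2139] F [-0.2  0.3 -0.7] w 91.3
target tcp [0.5127 0.3144 0.019 ] shift mm [ 338.3  992.3 -194.9] rot [ -4.76 -38.58 -41.31] mag 56.7
```

>>> {"api": "arm_command", "payload": {
  "targets": [
    [[10, 30, 50], [0, 0, 8], 60],
    [[35, 75, 90], [0, 0, 17], 60],
    [[70, 120, 120], [0, 0, 26], 60],
    [[105, 165, 140], [0, 0, 35], 60],
    [[140, 210, 150], [0, 0, 44], 60]
  ],
  "force": 20
}}

```text
t: 1.52
eef_pos: [0.3154, -0.4667, 0.3655]
tool_rot: [0.347, 0.616, 0.346, -0.616]
force: [1.0, -0.5, -0.8]
grip_width: 0.659
```

>>> {"api": "arm_command", "payload": {
  "targets": [
    [[35, 50, 0], [0, 0, 9], 60],
    [[70, 100, 0], [0, 0, 18], 60],
    [[105, 150, 0], [0, 0, 27], 60],
    [[140, 200, 0], [0, 0, 36], 60],
    [[165, 250, 0], [0, 0, 45], 60]
  ]
}}

```text
t: 2.15
eef_pos: [0.4814, -0.2149, 0.3657]
tool_rot: [0.558, 0.436, 0.556, -0.435]
force: [1.4, 0.3, -0.3]
grip_width: 0.661
```

Run:
```python
from h import *
plan([.5024,.320,.034],38,-28.5,1)
```

```text
t 2.15 q [-0.46 -0.06  1.96  0.    1.24 -0.71] tcp [ 0.4814 -0.2149  0.3657] F [ 1.4  0.3 -0.3] w 60.3
target tcp [0.5127 0.3144 0.019 ] shift mm [  31.3  529.3 -346.7] rot [-30.92 -23.78  45.66] mag 60.0
```

>>> {"api": "arm_command", "payload": {
  "targets": [
    [[20, 55, 0], [-5, -4, 7.7], 60],
    [[35, 110, 0], [-10, -8, 15], 60],
    [[45, 170, 0], [-15, -12, 23], 60],
    [[50, 230, 0], [-20.5, -16, 30.5], 60],
    [[50, 290, 0], [-26, -20, 38], 60]
  ]
}}

```text
t: 2.78
eef_pos: [0.5314, 0.0773, 0.3666]
tool_rot: [0.837, 0.165, 0.452, -0.261]
force: [1.8, 0.2, 0.6]
grip_width: 0.656
```

Run:
```python
from h import *
plan([.5024,.320,.034],38,-28.5,1)
```

```text
t 2.77 q [ 0.31 -0.2   2.15 -0.56  0.88 -0.33] tcp [0.5314 0.0773 0.3666] F [1.8 0.2 0.6] w 59.9
target tcp [0.5127 0.3144 0.019 ] shift mm [ -18.7  237.1 -347.6] rot [-4.92 -3.45  7.35] mag 9.5
```

>>> {"api": "arm_command", "payload": {
  "targets": [
    [[0, 55, -10], [-2.5, -1.7, 3.7], 60],
    [[-5, 110, -40], [-5, -3.5, 7.4], 60],
    [[-10, 165, -75], [-5, -3.5, 7.4], 60],
    [[-15, 215, -115], [-5, -3.5, 7.4], 60],
    [[-19, 237, -165], [-5, -3.5, 7.4], 60]
  ]
}}

```text
t: 3.4
eef_pos: [0.5126, 0.3173, 0.2014]
tool_rot: [0.872, 0.108, 0.424, -0.22]
force: [0.3, 0.1, 0.6]
grip_width: 0.659
```

Run:
```python
from h import *
plan([.5024,.320,.034],38,-28.5,1)
snap('scene','s1');snap('top','t1')
for c in('scene','top'):
  for t in('basket','strainer_handle'):print(c,t,[(np.round(d['centre'],3).tolist(),round(d['score'],2)) for d in bot.spot_in(t,c)[:3]])
s=cv2.imread('pics/s1.png');cv2.imwrite('pics/s1z.png',cv2.resize(s[80:280,300:500],None,fx=3,fy=3,interpolation=cv2.INTER_CUBIC))
```

```text
t 3.4 q [ 0.78  0.23  2.09 -0.92  0.84  0.35] tcp [0.5126 0.3173 0.2014] F [0.3 0.1 0.6] w 60.1
target tcp [0.5127 0.3144 0.019 ] shift mm [ 1.000e-01 -2.900e+00 -1.823e+02] rot [-0.05  0.17 -0.16] mag 0.2
scene basket [([0.572, 0.289, 0.026], 0.8), ([0.75, 0.194, 0.019], 0.4)]
scene strainer_handle [([0.57, 0.294, 0.022], 0.6)]
top basket [([0.579, 0.292, 0.008], 0.91)]
top strainer_handle [([0.58, 0.294, 0.005], 0.66)]
```

View pics/s1z.png

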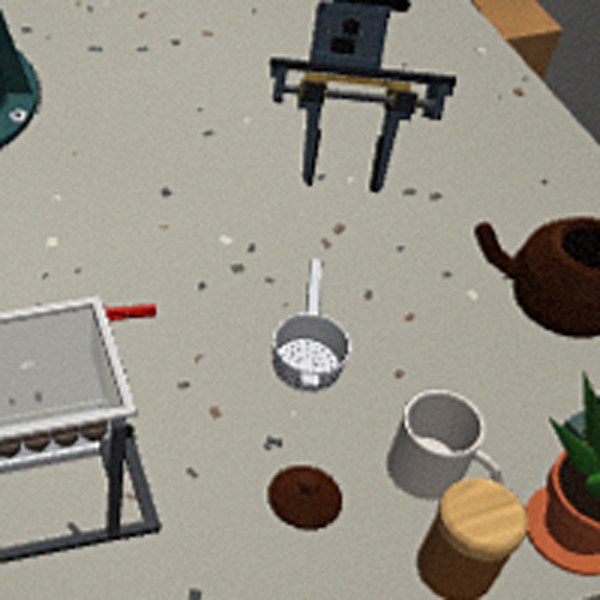

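The scene view shows the handle at (315,262–315) in the crop, with the fingers above it and straddling it. The next check projects my model of the strainer into both views.

```bash
python3 - <<'E'
from h import *
b=np.array([.5833,.2761,0]);a=np.radians(-28.5);e=np.array([np.cos(a),np.sin(a),0]);f=np.array([-e[1],e[0],0])
for c,n,(x0,y0,w),s in(('scene','s1',(360,150,100),6),('top','t1',(140,170,100),6)):
    im=cv2.imread(f'pics/{n}.png')[y0:y0+w,x0:x0+w];im=cv2.resize(im,None,fx=s,fy=s,interpolation=cv2.INTER_CUBIC)
    P=[b+[.042*np.cos(t),.042*np.sin(t),.042] for t in np.linspace(0,6.28,40)]+[b-e*d+f*k*.0065+[0,0,.039] for d in(.05,.07,.092,.11,.13) for k in(-1,1)]+[b+[.036*np.cos(t),.036*np.sin(t),.0] for t in np.linspace(0,6.28,30)]
    for p in P:
        u=proj(c,p);cv2.circle(im,tuple(int(round((u[i]-(x0,y0)[i]+.5)*s)) for i in(0,1)),2,(0,0,255),-1)
    cv2.imwrite(f'pics/o_{c}.png',im)
E
python3 -c "
import cv2,numpy as np
cv2.imwrite('pics/o1.png',cv2.resize(np.hstack([cv2.imread('pics/o_scene.png'),cv2.imread('pics/o_top.png')]),(800,400)))"
```

```text
(no output)
```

View pics/o1.png

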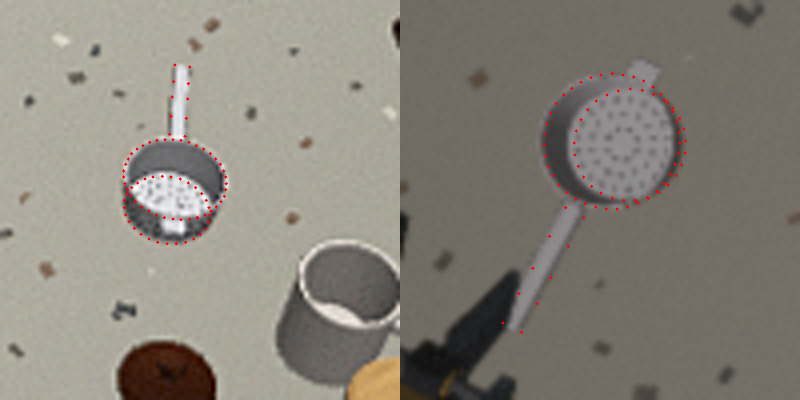

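>>> {"api": "arm_command", "payload": {
  "targets": [
    [[0, -3, -50], [0, 0, 0], 60],
    [[0, -3, -100], [0, 0, 0], 60],
    [[0, -3, -145], [0, 0, 0], 60],
    [[0, -3, -175], [0, 0, 0], 60],
    [[0, -3, -182], [0, 0, 0], 60]
  ]
}}

```text
t: 4.32
eef_pos: [0.5128, 0.3276, 0.0417]
tool_rot: [0.858, 0.105, 0.445, -0.235]
force: [-0.1, 0.2, 0.9]
grip_width: 0.66
```

Run:
```python
from h import *
plan([.5024,.320,.034],38,-28.5,1)
```

```text
t 4.33 q [ 0.78  0.52  2.06 -1.06  0.71  0.61] tcp [0.5128 0.3276 0.0417] F [-0.1  0.2  0.9] w 60.2
target tcp [0.5127 0.3144 0.019 ] shift mm [ -0.2 -13.2 -22.7] rot [ 0.27 -2.88  1.38] mag 3.2
```

```bash
cat > fk.py <<'E'
import numpy as np
from scipy.optimize import least_squares
from scipy.spatial.transform import Rotation as R
Ry=lambda a:R.from_euler('y',a).as_matrix();Rz=lambda a:R.from_euler('z',a).as_matrix()
def fk(q,p):
    a1,d1,a2,a3,e,Lt=p
    # local z along link; q2 tilt from vertical
    A=Rz(q[0]);x=A@[a1,0,d1];A=A@Ry(q[1]);x=x+A@[0,0,a2];A=A@Ry(q[2]);x=x+A@[e,0,a3];A=A@Rz(q[3])@Ry(q[4]);x=x+A@[0,0,Lt];A=A@Rz(q[5])
    return x,A
E
python3 - <<'E'
from fk import *
from h import bot,quat
s=bot.state()
Q=[[-1.35228639e+00,3.78882348e-01,1.73422696e+00,0,1.02852538,-.0333],[-.46,-.06,1.96,0,1.24,-.71],[.31,-.2,2.15,-.56,.88,-.33],[.78,.23,2.09,-.92,.84,.35],list(s['joint_positions'])]
P=[[.17441,-.67791,.21393],[.4814,-.2149,.3657],[.5314,.0773,.3666],[.5126,.3173,.2014],list(s['eef_pos'])]
f=lambda p:np.concatenate([fk(q,p)[0]-x for q,x in zip(Q,P)])
r=least_squares(f,[0,.4,.5,.5,0,.25]);print(r.x.round(3),(r.fun*1000).round(1))
print(fk(Q[4],r.x)[1].round(3));print(quat(s['tool_rot']).as_matrix().round(3));np.save('p.npy',r.x)
E
```

```text
[0.017 0.285 0.525 0.586 0.028 0.228] [-23.   -3.8   4.8  -5.6 -20.8  -0.3  -2.   -5.7  -1.8   0.2   0.1  -3.3
   0.4   0.3   0.5]
[[-0.497 -0.713  0.494]
 [-0.867  0.39  -0.31 ]
 [ 0.029 -0.582 -0.813]]
[[ 0.494  0.497  0.713]
 [-0.31   0.867 -0.39 ]
 [-0.813 -0.029  0.582]]
```

```bash
cat > fk.py <<'E'
import numpy as np
from scipy.optimize import least_squares
from scipy.spatial.transform import Rotation as R
Ry=lambda a:R.from_euler('y',a).as_matrix();Rz=lambda a:R.from_euler('z',a).as_matrix()
lo=np.array([-2.77,-.74,0,-1.06,.31,-3.08]);hi=np.array([2.77,2.19,2.66,4.2,2.87,3.08])
def fk(q,p):
    a1,d1,a2,a3,b,Lt=p
    A=Rz(q[0]);x=A@[a1,b,d1];A=A@Ry(q[1]);x=x+A@[0,0,a2];A=A@Ry(q[2]);x=x+A@[0,0,a3];A=A@Rz(q[3])@Ry(q[4]);x=x+A@[0,0,Lt];A=A@Rz(q[5])
    return x,np.stack([A[:,2],-A[:,0],-A[:,1]],1)
def ik(tcp,Rm,q0,p,n=30):
    def g(q):
        x,A=fk(q,p);return np.concatenate([(x-tcp)*10,R.from_matrix(A.T@Rm).as_rotvec()])
    rng=np.random.default_rng(0);best=[]
    for i in range(n):
        s=np.clip(q0 if i==0 else rng.uniform(lo,hi),lo+1e-3,hi-1e-3)
        r=least_squares(g,s,bounds=(lo,hi))
        best.append((r.cost,np.abs(r.x-q0).max(),r.x))
    ok=[b for b in best if b[0]<1e-7]
    if ok: return True,min(ok,key=lambda b:b[1])[2]
    return False,min(best,key=lambda b:b[0])[2]
E
python3 - <<'E'
from fk import *
from h import bot,quat,orient
s=bot.state()
Q=[[-1.35228639e+00,3.78882348e-01,1.73422696e+00,0,1.02852538,-.0333],[-.46,-.06,1.96,0,1.24,-.71],[.31,-.2,2.15,-.56,.88,-.33],[.78,.23,2.09,-.92,.84,.35],list(s['joint_positions'])]
P=[[.17441,-.67791,.21393],[.4814,-.2149,.3657],[.5314,.0773,.3666],[.5126,.3173,.2014],list(s['eef_pos'])]
f=lambda p:np.concatenate([fk(q,p)[0]-x for q,x in zip(Q,P)])
r=least_squares(f,[0,.4,.5,.5,0,.25]);p=r.x;print(p.round(3),(r.fun*1000).round(1));np.save('p.npy',p)
q0=s['joint_positions']
def tst(n,g,l,az,fl):
    o=orient(l,az,fl).as_matrix();ok,q=ik(np.array(g)+.019*o[:,0],o,q0,p);print(n,l,az,fl,ok,q.round(2))
for l in(15,20,25,30,34,38):
  for fl in(1,-1):
    tst('pick',[.5024,.320,.034],l,-28.5,fl);tst('place',[.561,-.0078,.034],l,-5.9,fl)
for l in(25,30,35,40):
  for fl in(1,-1):
    for d in(0,.07): tst('knob%g'%d,np.array([.6350,-.1874,.098])-d*np.array([.103,.995,0]),l,84.1,fl)
E
```

```text
[-0.002  0.304  0.513  0.587  0.02   0.261] [-4.8  8.   3.  -3.6  0.9 -0.1  2.4  2.8  3.3  3.   3.7 -2.2  2.3  4.2
 -4. ]
pick 15 -28.5 1 True [ 0.63  0.49  2.06 -0.48  0.53 -0.03]
place 15 -5.9 1 False [-0.04  0.41  2.19 -0.06  0.31 -1.46]
pick 15 -28.5 -1 False [ 0.62  0.49  2.06 -0.46  0.53  3.08]
place 15 -5.9 -1 False [-0.04  0.41  2.19 -0.06  0.31  1.68]
pick 20 -28.5 1 True [ 0.66  0.5   2.07 -0.67  0.53  0.17]
place 20 -5.9 1 False [-0.03  0.41  2.19 -0.12  0.31 -1.39]
pick 20 -28.5 -1 True [ 0.66  0.5   2.07 -0.67  0.53 -2.97]
place 20 -5.9 -1 False [-0.03  0.41  2.19 -0.12  0.31  1.75]
pick 25 -28.5 1 True [ 0.69  0.5   2.09 -0.86  0.55  0.36]
place 25 -5.9 1 False [-0.01  0.41  2.19 -0.3   0.31 -1.19]
pick 25 -28.5 -1 True [ 0.69  0.5   2.09 -0.86  0.55 -2.78]
place 25 -5.9 -1 False [-0.01  0.41  2.19 -0.3   0.31  1.95]
pick 30 -28.5 1 True [ 0.72  0.52  2.1  -1.02  0.58  0.54]
place 30 -5.9 1 False [-0.02  0.42  2.37  3.35  0.31  1.44]
pick 30 -28.5 -1 True [ 0.72  0.52  2.1  -1.02  0.58 -2.6 ]
place 30 -5.9 -1 False [-0.02  0.42  2.37  3.35  0.31 -1.7 ]
pick 34 -28.5 1 F
[... 742 characters left out ...]
59  1.78  0.56  1.06  2.4 ]
knob0.07 30 84.1 1 True [-0.58  0.63  1.71  0.52  1.11  2.36]
knob0 30 84.1 -1 True [-0.49  0.59  1.78  0.56  1.06 -0.74]
knob0.07 30 84.1 -1 True [-0.58  0.63  1.71  0.52  1.11 -0.78]
knob0 35 84.1 1 True [-0.51  0.62  1.76  0.62  1.12  2.35]
knob0.07 35 84.1 1 True [-0.6   0.66  1.69  0.58  1.18  2.31]
knob0 35 84.1 -1 True [-0.51  0.62  1.76  0.62  1.12 -0.79]
knob0.07 35 84.1 -1 True [-0.6   0.66  1.69  0.58  1.18 -0.83]
knob0 40 84.1 1 True [-0.53  0.65  1.75  0.68  1.18  2.3 ]
knob0.07 40 84.1 1 True [-0.62  0.69  1.67  0.63  1.24  2.27]
knob0 40 84.1 -1 True [-0.53  0.65  1.75  0.68  1.18 -0.84]
knob0.07 40 84.1 -1 True [-0.62  0.69  1.67  0.63  1.24 -0.87]
```

Run:
```python
from fk import *
from h import bot,quat,orient
p=np.load('p.npy');q0=bot.state()['joint_positions']
out=np.array([.6526,-.0173])
for l in(20,25,28):
  for psi in(-90,-75,-60,-50,-40,-28.5,20,40):
    o=orient(l,psi,1).as_matrix();e=np.array([np.cos(np.radians(psi)),np.sin(np.radians(psi))])
    r=[]
    for z in(.034,.074,):
      g=np.append(out-.092*e,z);ok,q=ik(g+.019*o[:,0],o,q0,p,12);r+=[ok,q.round(2).tolist()]
    print(l,psi,r)
```

```text
20 -90 [True, [0.21, 0.63, 1.83, -0.48, 0.81, 0.56], True, [0.21, 0.57, 1.83, -0.45, 0.87, 0.53]]
20 -75 [True, [0.21, 0.58, 1.93, -0.56, 0.7, 0.4], True, [0.21, 0.51, 1.93, -0.53, 0.75, 0.35]]
20 -60 [True, [0.2, 0.52, 2.03, -0.64, 0.57, 0.22], True, [0.2, 0.45, 2.03, -0.59, 0.63, 0.15]]
20 -50 [True, [0.18, 0.49, 2.09, -0.69, 0.48, 0.08], True, [0.18, 0.41, 2.09, -0.61, 0.54, -0.01]]
20 -40 [True, [0.14, 0.46, 2.14, -0.72, 0.4, -0.08], True, [0.14, 0.38, 2.15, -0.62, 0.45, -0.19]]
20 -28.5 [False, [0.09, 0.43, 2.19, -0.7, 0.31, -0.32], True, [0.09, 0.35, 2.2, -0.57, 0.36, -0.47]]
20 20 [False, [-0.21, 0.42, 2.2, 0.69, 0.31, -2.77], True, [-0.2, 0.33, 2.22, 0.56, 0.34, -2.63]]
20 40 [False, [-0.28, 0.47, 2.13, 0.73, 0.45, 3.08], False, [-0.28, 0.39, 2.13, 0.62, 0.51, -3.08]]
25 -90 [True, [0.23, 0.65, 1.82, -0.57, 0.87, 0.65], True, [0.23, 0.59, 1.82, -0.54, 0.92, 0.61]]
25 -75 [True, [0.24, 0.59, 1.93, -0.68, 0.74, 0.52], True, [0.24, 0.52, 1.93, -0.64, 0.78, 0.47]]
25 -60 [True, [0.23, 0.53, 2.04, -0.81, 0.59, 0.39], True, [0.23, 0.46, 2.04, -0.74, 0.64, 0.31]]
25 -50 [True, [0.21
[... 550 characters left out ...]
, 0.95, 0.66]]
28 -75 [True, [0.26, 0.6, 1.93, -0.75, 0.76, 0.59], True, [0.26, 0.53, 1.93, -0.71, 0.81, 0.53]]
28 -60 [True, [0.25, 0.54, 2.04, -0.9, 0.62, 0.49], True, [0.25, 0.46, 2.05, -0.83, 0.66, 0.4]]
28 -50 [True, [0.23, 0.5, 2.12, -1.02, 0.51, 0.43], True, [0.23, 0.42, 2.12, -0.92, 0.56, 0.31]]
28 -40 [False, [0.18, 0.46, 2.17, -1.06, 0.41, 0.28], True, [0.19, 0.38, 2.19, -1.01, 0.45, 0.21]]
28 -28.5 [False, [0.12, 0.43, 2.21, -1.06, 0.31, 0.05], False, [0.12, 0.34, 2.24, -1.06, 0.31, 0.03]]
28 20 [False, [-0.25, 0.42, 2.26, 1.4, 0.31, 2.78], False, [-0.24, 0.33, 2.27, 1.12, 0.31, 3.07]]
28 40 [True, [-0.33, 0.47, 2.16, 1.08, 0.48, 2.71], True, [-0.33, 0.39, 2.17, 0.96, 0.51, 2.85]]
```

Run:
```python
from fk import *
from h import *
p=np.load('p.npy');q0=bot.state()['joint_positions'];a=np.radians(-28.5)
g=np.array([.5833-.105*np.cos(a),.2761-.105*np.sin(a),.034]);print(g)
o=orient(25,-28.5,1).as_matrix();print(ik(g+.012*o[:,0],o,q0,p,5))
plan(g,25,-28.5,1,.012)
for psi,xy in((-75,(.6526,-.0173)),(-75,(.6639,.0922)),(-75,(.675,.20)),(-50,(.63,.24))):
  a=np.radians(psi);o=orient(25,psi,1).as_matrix();g=np.array([xy[0]-.105*np.cos(a),xy[1]-.105*np.sin(a),.06]);print(psi,g,ik(g+.012*o[:,0],o,q0,p,5))
```

```text
[0.4910242  0.32620167 0.034     ]
(True, array([ 0.71987092,  0.4853942 ,  2.0993717 , -0.84086249,  0.56100711,
        0.37113893]))
t 4.33 q [ 0.78  0.52  2.06 -1.06  0.71  0.61] tcp [0.5128 0.3276 0.0417] F [-0.1  0.2  0.9] w 60.2
target tcp [0.4955 0.3238 0.0231] shift mm [-17.4  -3.8 -18.6] rot [6.6  8.47 1.19] mag 10.8
-75 [0.625424   0.08412221 0.06      ] (True, array([ 0.26875606,  0.5368891 ,  1.93277261, -0.6409554 ,  0.78489077,
        0.49330777]))
-75 [0.636724   0.19362221 0.06      ] (True, array([ 0.42120947,  0.60357151,  1.81701977, -0.57161318,  0.88086586,
        0.5641655 ]))
-75 [0.647824   0.30142221 0.06      ] (True, array([ 0.54863111,  0.68852241,  1.66671531, -0.50925995,  0.98169159,
        0.6154799 ]))
-50 [0.5625073  0.32043467 0.06      ] (True, array([ 0.64924538,  0.55065746,  1.90905851, -0.65008286,  0.77178712,
        0.44499306]))
```

>>> {"api": "arm_command", "payload": {
  "targets": [
    [[-9, -2, 0], [3.3, 4.2, 0.6], 60],
    [[-17, -4, 0], [6.6, 8.5, 1.2], 60],
    [[-17, -4, -10], [6.6, 8.5, 1.2], 60],
    [[-17, -4, -18.6], [6.6, 8.5, 1.2], 60],
    [[-17, -4, -18.6], [6.6, 8.5, 1.2], 60]
  ]
}}

```text
t: 4.95
eef_pos: [0.4954, 0.3234, 0.0222]
tool_rot: [0.817, 0.131, 0.521, -0.208]
force: [0.4, -0.3, 0.7]
grip_width: 0.652
```

Run:
```python
from h import *
plan([.491,.3262,.034],25,-28.5,1,.012)
snap('scene','s2');snap('top','t2')
s=cv2.imread('pics/s2.png')[100:230,330:460];t=cv2.imread('pics/t2.png')[150:280,110:240]
cv2.imwrite('pics/c2.png',cv2.resize(np.hstack([s,t]),(800,400),interpolation=cv2.INTER_CUBIC))
```

```text
t 4.95 q [ 0.72  0.5   2.09 -0.84  0.56  0.37] tcp [0.4954 0.3234 0.0222] F [ 0.4 -0.3  0.7] w 59.5
target tcp [0.4955 0.3238 0.0231] shift mm [0.  0.4 0.9] rot [ 0.1  -0.03 -0.03] mag 0.1
```

View pics/c2.png

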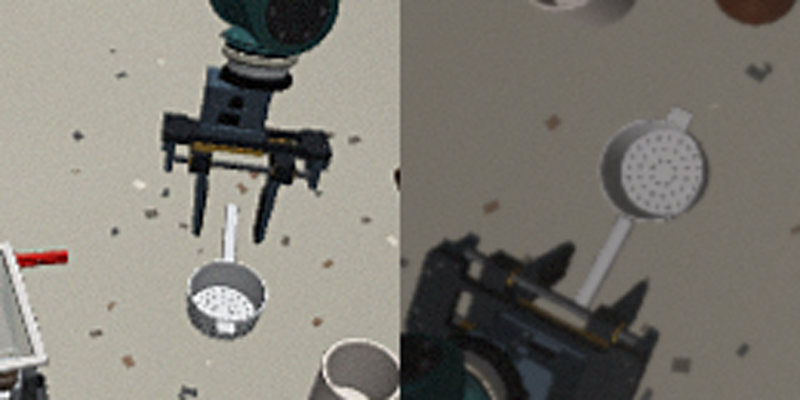

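The fingers straddle the handle, which runs up at (232,205–260) in the left crop and is centred between them. Now I'll close the gripper.

>>> {"api": "arm_command", "payload": {
  "targets": [
    [[0, 0, 0.5], [0, 0, 0], 8],
    [[0, 0, 0.5], [0, 0, 0], 8],
    [[0, 0, 0.5], [0, 0, 0], 8],
    [[0, 0, 0.5], [0, 0, 0], 8],
    [[0, 0, 0.5], [0, 0, 0], 8]
  ],
  "force": 40
}}

```text
t: 5.68
eef_pos: [0.4957, 0.3237, 0.0233]
tool_rot: [0.817, 0.132, 0.521, -0.208]
force: [2.2, 2.1, 1.1]
grip_width: 0.144
```

>>> {"api": "arm_command", "payload": {
  "targets": [
    [[0, 0, 4], [0, 0, 0], 8],
    [[0, 0, 10], [0, 0, 0], 8],
    [[0, 0, 20], [0, 0, 0], 8],
    [[0, 0, 27], [0, 0, 0], 8],
    [[0, 0, 30], [0, 0, 0], 8]
  ]
}}

```text
t: 6.3
eef_pos: [0.4959, 0.3239, 0.0541]
tool_rot: [0.818, 0.132, 0.521, -0.207]
force: [0.0, -0.0, -1.8]
grip_width: 0.138
```

Run:
```python
from h import *
plan([.491,.3262,.034],25,-28.5,1,.012)
snap('scene','s3');snap('top','t3')
s=cv2.imread('pics/s3.png')[100:230,330:460];t=cv2.imread('pics/t3.png')[150:280,110:240]
cv2.imwrite('pics/c3.png',cv2.resize(np.hstack([s,t]),(800,400),interpolation=cv2.INTER_CUBIC))
```

```text
t 6.3 q [ 0.72  0.44  2.09 -0.78  0.6   0.3 ] tcp [0.4959 0.3239 0.0541] F [ 0.  -0.  -1.8] w 12.6
target tcp [0.4955 0.3238 0.0231] shift mm [ -0.4  -0.2 -30.9] rot [ 0.02  0.02 -0.04] mag 0.0
```

View pics/c3.png

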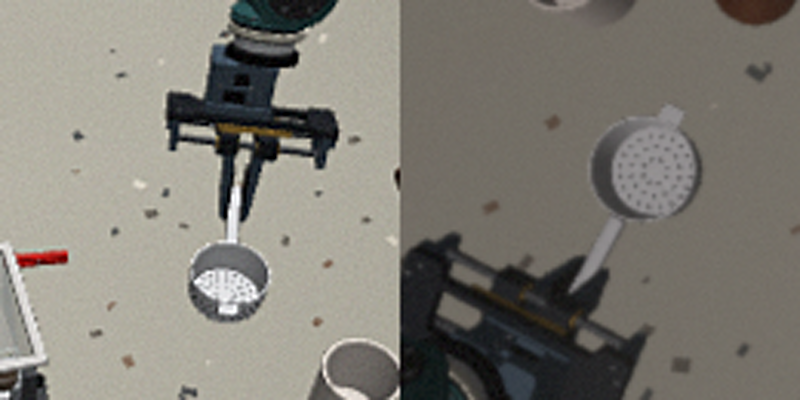

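```bash
cat >> h.py <<'E'
def over(n,b,psi,tag,boxes):
    b=np.array(b);a=np.radians(psi);e=np.array([np.cos(a),np.sin(a),0]);f=np.array([-e[1],e[0],0]);L=[]
    for c,(x0,y0,w) in boxes.items():
        s=400/w;im=cv2.imread(f'pics/{c[0]}{n}.png')[y0:y0+w,x0:x0+w];im=cv2.resize(im,(400,400),interpolation=cv2.INTER_CUBIC)
        P=[b+[.042*np.cos(t),.042*np.sin(t),.042] for t in np.linspace(0,6.28,40)]+[b-e*d+f*k*.0065+[0,0,.039] for d in(.05,.07,.092,.11,.13) for k in(-1,1)]+[b+[.036*np.cos(t),.036*np.sin(t),.0] for t in np.linspace(0,6.28,30)]
        for p in P:
            u=proj(c,p);cv2.circle(im,tuple(int(round((u[i]-(x0,y0)[i]+.5)*s)) for i in(0,1)),1,(0,0,255),-1)
        L.append(im)
    cv2.imwrite(f'pics/{tag}.png',np.hstack(L))
E
python3 - <<'E'
from h import *
over(3,[.5834,.2761,.031],-28.5,'ov3',{'scene':(350,140,90),'top':(140,160,100)})
E
```

```text
(no output)
```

View pics/ov3.png

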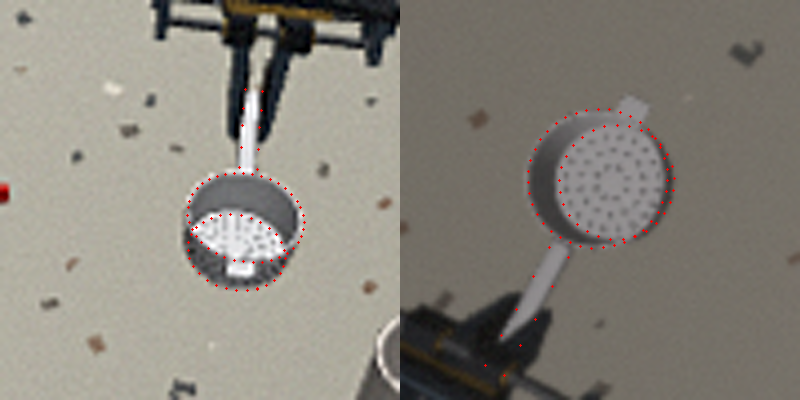

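Run:
```python
from h import *
a=np.radians(-75);e=np.array([np.cos(a),np.sin(a)])
for xy in((.655,.15),(.6526,-.0173)):
    plan([xy[0]-.105*e[0],xy[1]-.105*e[1],.065],25,-75,1,.012)
```

```text
t 6.4 q [ 0.72  0.44  2.09 -0.78  0.6   0.3 ] tcp [0.4958 0.3239 0.0537] F [-0.4  0.8 -1.1] w 12.7
target tcp [0.6291 0.2465 0.0541] shift mm [133.3 -77.3   0.4] rot [ 3.000e-02 -0.000e+00 -4.654e+01] mag 46.5
t 6.4 q [ 0.72  0.44  2.09 -0.78  0.6   0.3 ] tcp [0.4958 0.3239 0.0537] F [-0.4  0.8 -1.1] w 12.7
target tcp [0.6267 0.0792 0.0541] shift mm [ 130.9 -244.6    0.4] rot [ 3.000e-02 -0.000e+00 -4.654e+01] mag 46.5
```

>>> {"api": "arm_command", "payload": {
  "targets": [
    [[20, -5, 0], [0, 0, -8], 8],
    [[50, -20, 0], [0, 0, -17], 8],
    [[80, -40, 0], [0, 0, -26], 8],
    [[107, -60, 0], [0, 0, -35], 8],
    [[125, -72, 0], [0, 0, -42], 8]
  ]
}}

```text
t: 7.02
eef_pos: [0.6218, 0.2509, 0.0533]
tool_rot: [0.688, 0.311, 0.438, -0.488]
force: [-0.5, 0.3, -1.1]
grip_width: 0.144
```

Run:
```python
from h import *
a=np.radians(-75);e=np.array([np.cos(a),np.sin(a)])
for xy in((.655,.15),(.6526,-.0173)):
    plan([xy[0]-.105*e[0],xy[1]-.105*e[1],.065],25,-75,1,.012)
```

```text
t 7.03 q [ 0.52  0.6   1.81 -0.56  0.9   0.57] tcp [0.6218 0.2509 0.0533] F [-0.5  0.3 -1.1] w 13.1
target tcp [0.6291 0.2465 0.0541] shift mm [ 7.4 -4.4  0.8] rot [ 0.03 -0.03 -4.24] mag 4.2
t 7.03 q [ 0.52  0.6   1.81 -0.56  0.9   0.57] tcp [0.6218 0.2509 0.0533] F [-0.5  0.3 -1.1] w 13.1
target tcp [0.6267 0.0792 0.0541] shift mm [   5.  -171.7    0.8] rot [ 0.03 -0.03 -4.24] mag 4.2
```

>>> {"api": "arm_command", "payload": {
  "targets": [
    [[7, -15, 1], [0, 0, -4.2], 8],
    [[7, -60, 1], [0, 0, -4.2], 8],
    [[7, -105, 1], [0, 0, -4.2], 8],
    [[6, -145, 1], [0, 0, -4.2], 8],
    [[5, -172, 1], [0, 0, -4.2], 8]
  ]
}}

```text
t: 7.65
eef_pos: [0.6257, 0.077, 0.0541]
tool_rot: [0.669, 0.326, 0.427, -0.514]
force: [0.6, -0.2, -1.0]
grip_width: 0.141
```

Run:
```python
from h import *
a=np.radians(-75);e=np.array([np.cos(a),np.sin(a)])
plan([.6526-.105*e[0],-.0173-.105*e[1],.065],25,-75,1,.012)
snap('scene','s4');snap('top','t4')
over(4,[.6526,-.0173,.030],-75,'ov4',{'scene':(270,160,110),'top':(210,110,110)})
```

```text
t 7.65 q [ 0.27  0.53  1.93 -0.64  0.79  0.48] tcp [0.6257 0.077  0.0541] F [ 0.6 -0.2 -1. ] w 12.8
target tcp [0.6267 0.0792 0.0541] shift mm [1.  2.2 0. ] rot [ 0.05 -0.08 -0.01] mag 0.1
```

View pics/ov4.png

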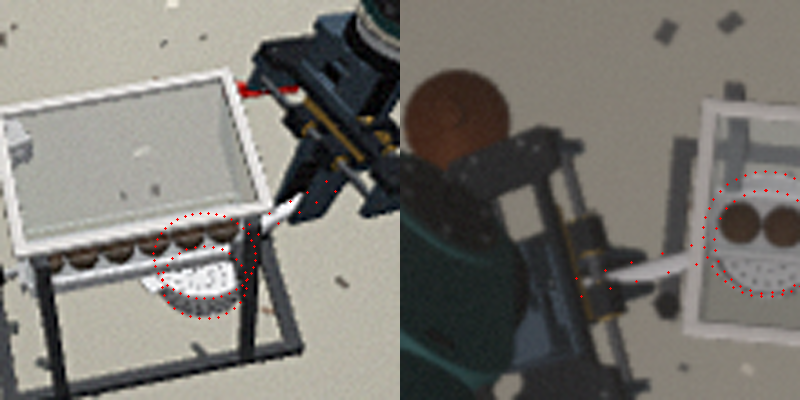

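Run:
```python
from h import *
im=cv2.imread('pics/t4.png')
cv2.imwrite('pics/t4z.png',cv2.resize(im[140:205,255:345],None,fx=8,fy=8,interpolation=cv2.INTER_CUBIC))
im=cv2.imread('pics/s4.png')
cv2.imwrite('pics/s4z.png',cv2.resize(im[205:265,285:375],None,fx=8,fy=8,interpolation=cv2.INTER_CUBIC))
```

```text
(no output)
```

View pics/t4z.png

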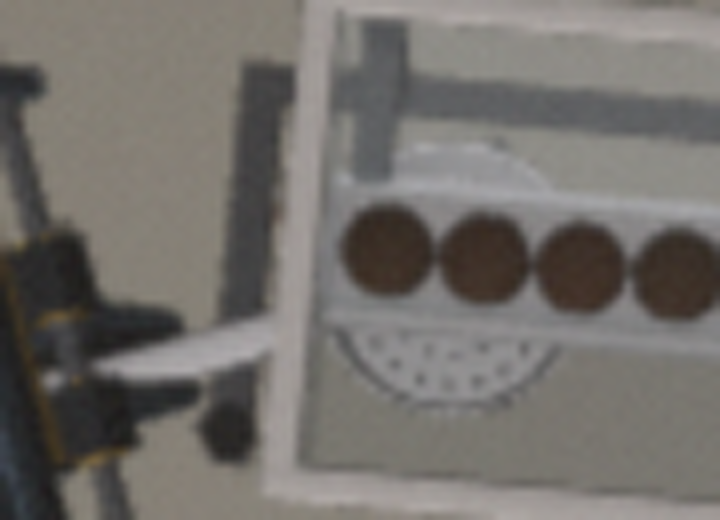

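View pics/s4z.png

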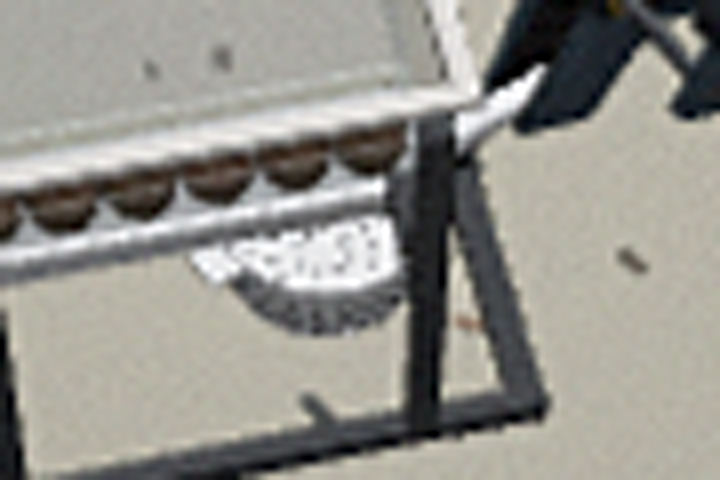

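Run:
```python
from h import *
U=lambda u,v,z:unproj('top',[(u+.5)/8-.5+255,(v+.5)/8-.5+140],z)
f=U(452,408,.072);b=U(468,140,.072);print(f,b,(f+b)/2,np.linalg.norm(f-b))
# rim arc points
pts=np.array([U(*p,.072)[:2] for p in((338,330),(370,375),(410,400),(452,408),(500,400),(535,375),(560,348),(400,150),(430,143),(468,140),(510,150),(550,182))])
A=np.c_[2*pts,np.ones(len(pts))];s=np.linalg.lstsq(A,(pts**2).sum(1),rcond=None)[0];print(s[:2],np.sqrt(s[2]+s[0]**2+s[1]**2))
h1=U(100,366,.069)[:2];h2=U(272,333,.069)[:2];d=h2-h1;print(np.degrees(np.arctan2(d[1],d[0])))
```

```text
[ 0.61153026 -0.01912436  0.072     ] [ 0.6932843  -0.02520933  0.072     ] [ 0.65240728 -0.02216685  0.072     ] 0.08198017866157037
[ 0.65286922 -0.0203362 ] 0.04050277664103098
-79.94023355549305
```

>>> {"api": "arm_command", "payload": {
  "targets": [
    [[0.5, 3, -6], [0, 0, 0], 8],
    [[0.5, 3, -14], [0, 0, 0], 8],
    [[0.5, 3, -21], [0, 0, 0], 8],
    [[0.5, 3, -27], [0, 0, 0], 8],
    [[0.5, 3, -30.5], [0, 0, 0], 8]
  ]
}}

```text
t: 8.38
eef_pos: [0.6258, 0.0796, 0.0229]
tool_rot: [0.669, 0.326, 0.427, -0.514]
force: [-1.8, 4.2, 5.0]
grip_width: 0.138
```

>>> {"api": "arm_command", "payload": {
  "targets": [
    [[0, 0, -0.5], [0, 0, 0], 8],
    [[0, 0, -0.5], [0, 0, 0], 8],
    [[0, 0, -0.5], [0, 0, 0], 8],
    [[0, 0, -0.5], [0, 0, 0], 8],
    [[0, 0, -0.5], [0, 0, 0], 8]
  ]
}}

```text
t: 9.0
eef_pos: [0.626, 0.0796, 0.0228]
tool_rot: [0.669, 0.326, 0.426, -0.514]
force: [-2.2, 2.2, 5.3]
grip_width: 0.144
```

Run:
```python
from h import *
plan([.6,0,.065],25,-75,1,.012)
snap('scene','s5');snap('top','t5')
im=cv2.imread('pics/t5.png');a=cv2.resize(im[140:205,255:345],(720,520),interpolation=cv2.INTER_CUBIC)
cv2.imwrite('pics/t5z.png',a)
im=cv2.imread('pics/s5.png')
cv2.imwrite('pics/s5z.png',cv2.resize(im[205:265,285:375],None,fx=8,fy=8,interpolation=cv2.INTER_CUBIC))
```

```text
t 9.0 q [ 0.27  0.58  1.93 -0.66  0.76  0.53] tcp [0.626  0.0796 0.0228] F [-2.2  2.2  5.3] w 13.1
target tcp [ 0.6013 -0.0049  0.0541] shift mm [-24.7 -84.5  31.3] rot [ 0.08 -0.12  0.06] mag 0.2
```

View pics/t5z.png

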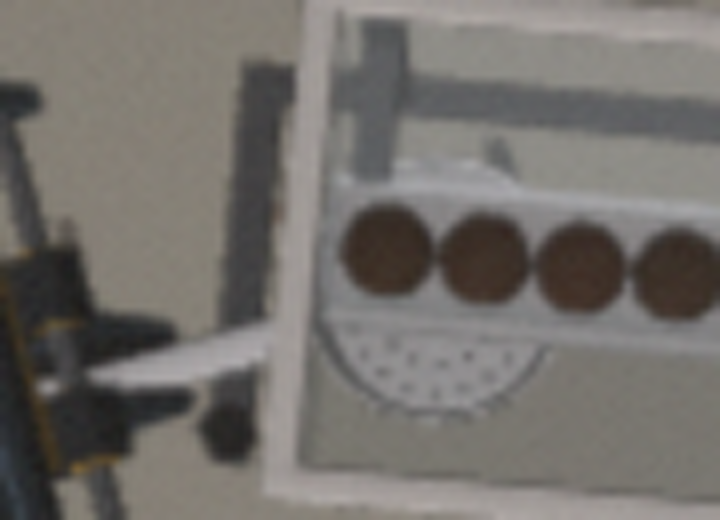

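View pics/s5z.png

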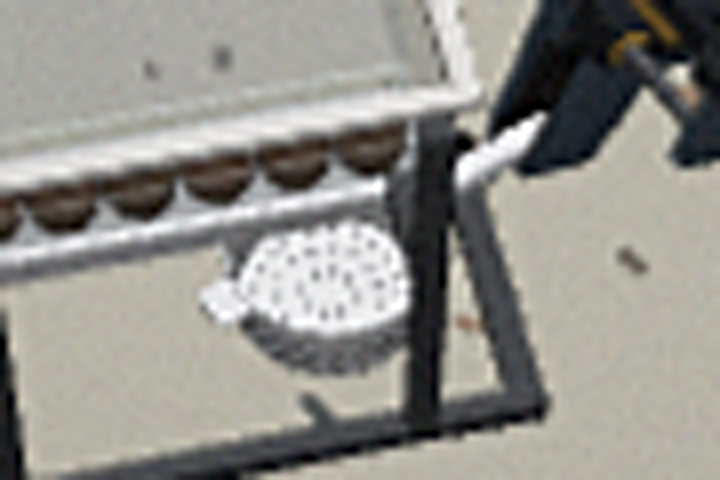

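Run:
```python
from h import *
print(unproj('scene',[(327.5)/8-.5+285,(280.5)/8-.5+205],.003))
U=lambda u,v,z:unproj('top',[(u+.5)/8-.5+255,(v+.5)/8-.5+140],z)
pts=np.array([U(*p,.042)[:2] for p in((318,325),(340,362),(370,395),(400,411),(437,418),(480,408),(515,385),(548,350),(400,163),(440,158),(470,160),(522,188))])
A=np.c_[2*pts,np.ones(len(pts))];s=np.linalg.lstsq(A,(pts**2).sum(1),rcond=None)[0];print(s[:2],np.sqrt(s[2]+s[0]**2+s[1]**2))
```

```text
[ 0.64557206 -0.01529753  0.003     ]
[ 0.65257678 -0.01544648] 0.04020141840239358
```

Run:
```python
from h import *
over(5,[.6526,-.0160,0],-77,'ov5',{'scene':(300,195,80),'top':(260,135,80)})
```

```text
(no output)
```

View pics/ov5.png

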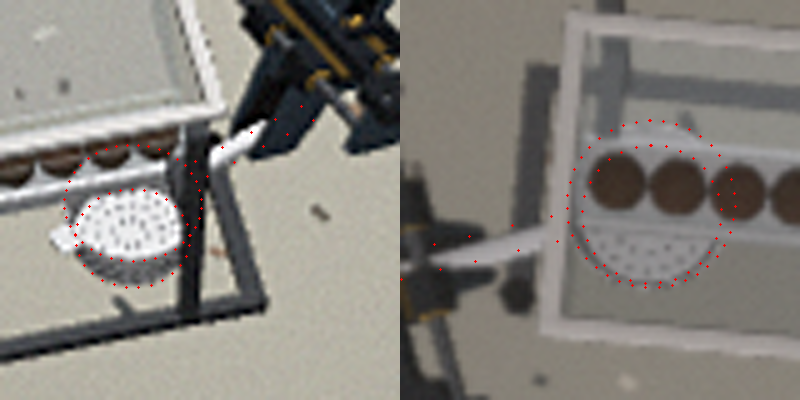

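>>> {"api": "arm_command", "payload": {
  "targets": [
    [[0, 0, 0], [0, 0, 0], 16],
    [[0, 0, 0], [0, 0, 0], 24],
    [[0, 0, 0], [0, 0, 0], 26],
    [[0, 0, 0], [0, 0, 0], 26],
    [[-1, 4, 9], [0, 0, 0], 26]
  ],
  "force": 20
}}

```text
t: 9.72
eef_pos: [0.6246, 0.0835, 0.0316]
tool_rot: [0.668, 0.326, 0.427, -0.515]
force: [-0.1, -0.9, -0.3]
grip_width: 0.288
```

>>> {"api": "arm_command", "payload": {
  "targets": [
    [[-4, 14, 30], [0, 0, 0], 26],
    [[-8, 30, 66], [0, 0, 0], 26],
    [[-13, 48, 108], [0, 0, 0], 26],
    [[-18, 66, 155], [0, 0, 0], 26],
    [[-22, 80, 200], [0, 0, 0], 50]
  ]
}}

```text
t: 10.35
eef_pos: [0.6021, 0.1644, 0.2339]
tool_rot: [0.668, 0.326, 0.427, -0.514]
force: [0.4, -0.2, -0.5]
grip_width: 0.364
```

Run:
```python
from h import *
K=np.array([.647,-.072,.098])-.116*np.array([.103,.9947,0]);print(K)
for f in(1,-1):plan(K,35,84.1,f,.014)
snap('scene','s6');snap('top','t6')
over(6,[.651,-.0150,0],-78,'ov6',{'scene':(300,195,80),'top':(260,135,80)})
k=cv2.imread('pics/t6.png')[160:200,360:410];k2=cv2.imread('pics/s6.png')[220:260,250:300]
cv2.imwrite('pics/k6.png',cv2.resize(np.hstack([k,k2]),(800,320),interpolation=cv2.INTER_CUBIC))
```

```text
[ 0.635052  -0.1873852  0.098    ]
t 10.35 q [ 0.41  0.29  1.87 -0.49  1.11  0.4 ] tcp [0.6021 0.1644 0.2339] F [ 0.4 -0.2 -0.5] w 33.2
target tcp [ 0.6359 -0.1794  0.0865] shift mm [  33.8 -343.8 -147.3] rot [  1.35 -14.02 158.62] mag 159.2
t 10.35 q [ 0.41  0.29  1.87 -0.49  1.11  0.4 ] tcp [0.6021 0.1644 0.2339] F [ 0.4 -0.2 -0.5] w 33.2
target tcp [ 0.6359 -0.1794  0.0865] shift mm [  33.8 -343.8 -147.3] rot [ 60.15   4.61 -18.99] mag 63.2
```

View pics/ov6.png

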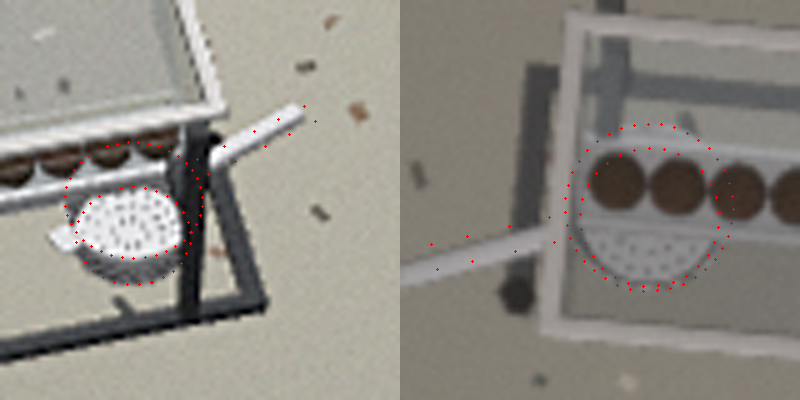

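View pics/k6.png

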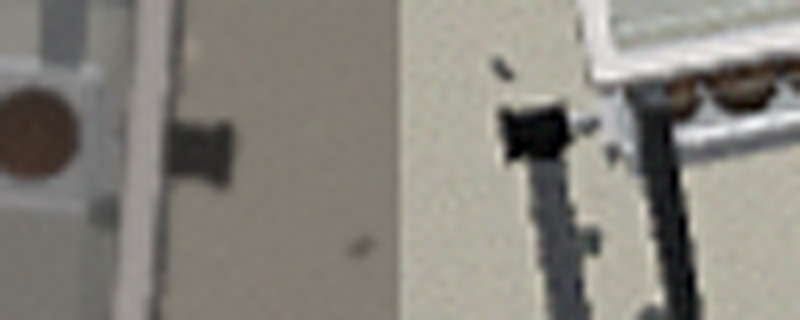

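>>> {"api": "arm_command", "payload": {
  "targets": [
    [[5, -15, 45], [8, 0.6, -2.5], 40],
    [[10, -55, 90], [17, 1.2, -5], 40],
    [[15, -110, 115], [25, 1.9, -8], 40],
    [[20, -170, 120], [33, 2.5, -10.5], 40],
    [[24, -230, 120], [42, 3.2, -13], 40]
  ]
}}

```text
t: 11.08
eef_pos: [0.6286, -0.0659, 0.359]
tool_rot: [0.435, 0.579, 0.559, -0.404]
force: [1.0, 1.2, -0.5]
grip_width: 0.44
```

>>> {"api": "arm_command", "payload": {
  "targets": [
    [[2, -58, 0], [8, 0.6, -2.5], 40],
    [[3, -115, -10], [18, 1.4, -6], 40],
    [[3, -165, -50], [18, 1.4, -6], 40],
    [[3, -180, -105], [18, 1.4, -6], 40],
    [[3, -182, -160], [18, 1.4, -6], 40]
  ]
}}

```text
t: 11.7
eef_pos: [0.6311, -0.2493, 0.1969]
tool_rot: [0.31, 0.664, 0.589, -0.341]
force: [0.6, 0.7, -0.4]
grip_width: 0.438
```

Run:
```python
from h import *
K=np.array([.635,-.1874,.098])
o=orient(35,84.1,-1).as_matrix()[:,0]
plan(K-.08*o,35,84.1,-1,.014);plan(K,35,84.1,-1,.014)
snap('scene','s7');snap('top','t7')
k=cv2.imread('pics/t7.png')[130:230,330:430];k2=cv2.imread('pics/s7.png')[180:280,210:310]
cv2.imwrite('pics/k7.png',cv2.resize(np.hstack([k,k2]),(800,400),interpolation=cv2.INTER_CUBIC))
```

```text
t 11.7 q [-0.61  0.5   1.69  0.55  1.31 -0.75] tcp [ 0.6311 -0.2493  0.1969] F [ 0.6  0.7 -0.4] w 39.9
target tcp [ 0.6311 -0.2251  0.1521] shift mm [  0.   24.2 -44.8] rot [-0.09  0.57  0.63] mag 0.9
t 11.7 q [-0.61  0.5   1.69  0.55  1.31 -0.75] tcp [ 0.6311 -0.2493  0.1969] F [ 0.6  0.7 -0.4] w 39.9
target tcp [ 0.6358 -0.1794  0.0865] shift mm [   4.8   69.9 -110.3] rot [-0.09  0.57  0.63] mag 0.9
```

View pics/k7.png

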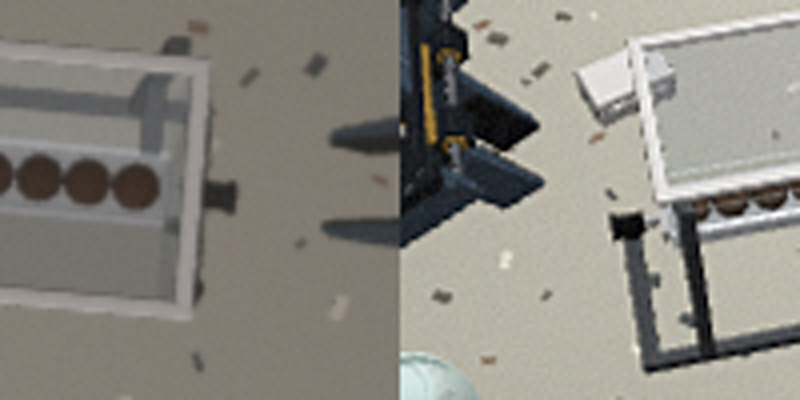

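>>> {"api": "arm_command", "payload": {
  "targets": [
    [[1, 20, -32], [0, 0.6, 0.6], 40],
    [[3, 40, -63], [0, 0.6, 0.6], 40],
    [[4, 56, -89], [0, 0.6, 0.6], 40],
    [[5, 65, -103], [0, 0.6, 0.6], 40],
    [[5, 69, -109.5], [0, 0.6, 0.6], 40]
  ]
}}

```text
t: 12.42
eef_pos: [0.6343, -0.1774, 0.0845]
tool_rot: [0.305, 0.658, 0.597, -0.343]
force: [-0.4, 0.4, 0.1]
grip_width: 0.441
```

Run:
```python
from h import *
K=np.array([.635,-.1874,.098])
plan(K,35,84.1,-1,.014)
snap('scene','s8');snap('top','t8')
k=cv2.imread('pics/t8.png')[150:210,350:410];k2=cv2.imread('pics/s8.png')[200:260,240:300]
cv2.imwrite('pics/k8.png',cv2.resize(np.hstack([k,k2]),(800,400),interpolation=cv2.INTER_CUBIC))
```

```text
t 12.43 q [-0.52  0.61  1.77  0.62  1.13 -0.79] tcp [ 0.6343 -0.1774  0.0845] F [-0.4  0.4  0.1] w 40.2
target tcp [ 0.6358 -0.1794  0.0865] shift mm [ 1.5 -2.1  2.1] rot [-0.35 -0.42 -0.07] mag 0.6
```

View pics/k8.png

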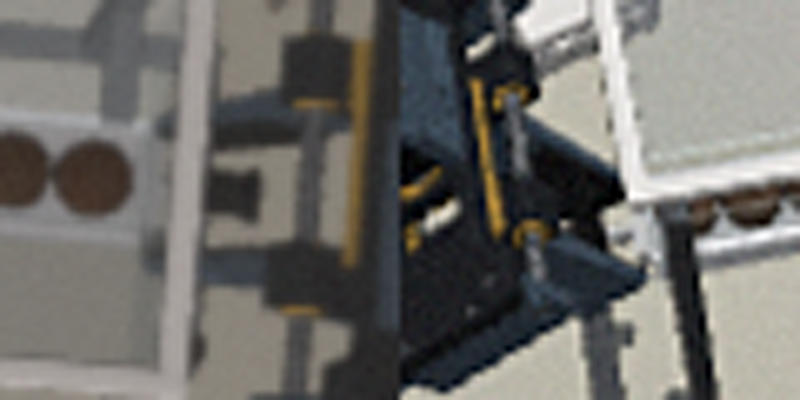

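>>> {"api": "arm_command", "payload": {
  "targets": [
    [[1, -4, 4], [0, 0, 0], 40],
    [[1, -4, 4], [0, 0, 0], 25],
    [[1, -4, 4], [0, 0, 0], 10],
    [[1, -4, 4], [0, 0, 0], 10],
    [[1, -4, 4], [0, 0, 0], 10]
  ],
  "force": 15
}}

```text
t: 13.15
eef_pos: [0.6357, -0.182, 0.0886]
tool_rot: [0.306, 0.658, 0.596, -0.343]
force: [6.5, -1.2, 0.1]
grip_width: 0.206
```

>>> {"api": "arm_command", "payload": {
  "targets": [
    [[0, 0, 0], [0, 0, 0], 10],
    [[0, 0, 0], [0, 0, 0], 10],
    [[0, 0, 0], [0, 0, 0], 10],
    [[0, 0, 0], [0, 0, 0], 10],
    [[0, 0, 0], [0, 0, 0], 10]
  ]
}}

```text
t: 13.78
eef_pos: [0.6358, -0.182, 0.0886]
tool_rot: [0.306, 0.658, 0.596, -0.343]
force: [4.0, -1.2, 0.2]
grip_width: 0.205
```

Run:
```python
from h import *
K=np.array([.635,-.1874,.098])
plan(K,35,84.1,-1,.014)
snap('scene','s9');snap('top','t9')
k=cv2.imread('pics/t9.png')[150:210,350:410];k2=cv2.imread('pics/s9.png')[200:260,240:300]
cv2.imwrite('pics/k9.png',cv2.resize(np.hstack([k,k2]),(800,400),interpolation=cv2.INTER_CUBIC))
```

```text
t 13.78 q [-0.53  0.61  1.76  0.61  1.14 -0.79] tcp [ 0.6358 -0.182   0.0886] F [ 4.  -1.2  0.2] w 18.7
target tcp [ 0.6358 -0.1794  0.0865] shift mm [ 0.1  2.6 -2. ] rot [-0.32 -0.36 -0.01] mag 0.5
```

View pics/k9.png

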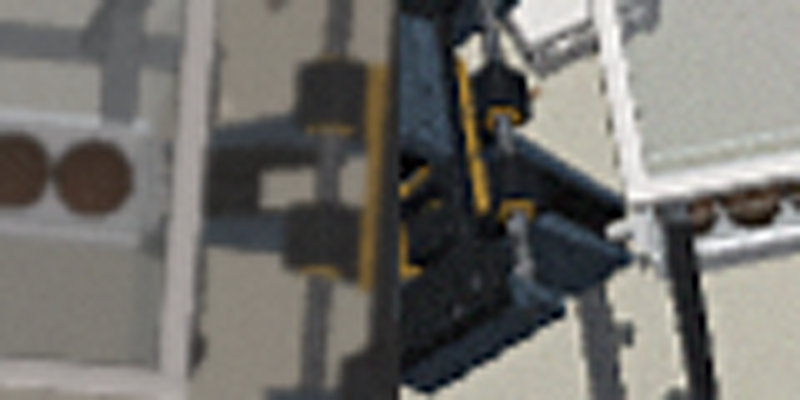

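>>> {"api": "arm_command", "payload": {
  "targets": [
    [[0, -5, 0], [0, 0, 0], 10],
    [[-0.5, -12, 0], [0, 0, 0], 10],
    [[-1.5, -20, 0], [0, 0, 0], 10],
    [[-2.5, -28, 0], [0, 0, 0], 10],
    [[-3, -35, 0], [0, 0, 0], 10]
  ]
}}

```text
t: 14.5
eef_pos: [0.6323, -0.2175, 0.0885]
tool_rot: [0.305, 0.658, 0.596, -0.343]
force: [-4.6, 2.0, 3.7]
grip_width: 0.202
```

Run:
```python
from h import *
K=np.array([.635,-.1874,.098])
plan(K,35,84.1,-1,.014)
snap('scene','s10');snap('top','t10')
k=cv2.imread('pics/t10.png')[130:230,280:430];k2=cv2.imread('pics/s10.png')[180:280,220:370]
cv2.imwrite('pics/k10.png',cv2.resize(np.vstack([k,k2]),(600,800)[:2],interpolation=cv2.INTER_CUBIC)[:600] if 0 else cv2.resize(np.hstack([k,k2]),(798,266),interpolation=cv2.INTER_CUBIC))
```

```text
t 14.5 q [-0.57  0.63  1.73  0.59  1.17 -0.81] tcp [ 0.6323 -0.2175  0.0885] F [-4.6  2.   3.7] w 18.4
target tcp [ 0.6358 -0.1794  0.0865] shift mm [ 3.5 38.1 -1.9] rot [-0.34 -0.4  -0.01] mag 0.5
```

View pics/k10.png

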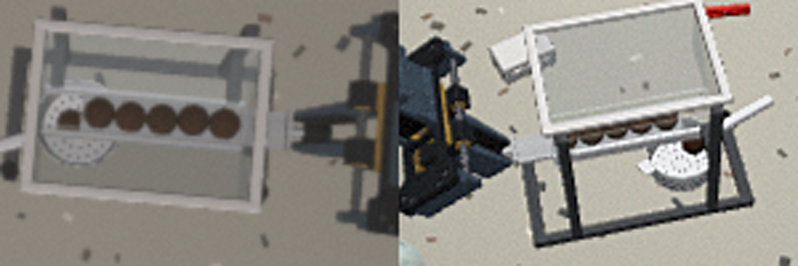

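>>> {"api": "arm_command", "payload": {
  "targets": [
    [[-1.2, -7, 0], [0, 0, 0], 10],
    [[-2, -14, 0], [0, 0, 0], 10],
    [[-2.8, -21, 0], [0, 0, 0], 10],
    [[-3.5, -28, 0], [0, 0, 0], 10],
    [[-4, -32, 0], [0, 0, 0], 10]
  ]
}}

```text
t: 15.22
eef_pos: [0.6286, -0.2505, 0.0885]
tool_rot: [0.306, 0.659, 0.596, -0.343]
force: [5.4, 1.6, 0.0]
grip_width: 0.202
```

Run:
```python
from h import *
K=np.array([.635,-.1874,.098])
plan(K,35,84.1,-1,.014)
snap('scene','s11');snap('top','t11')
k=cv2.imread('pics/t11.png')[130:230,280:430];k2=cv2.imread('pics/s11.png')[180:280,220:370]
cv2.imwrite('pics/k11.png',cv2.resize(np.hstack([k,k2]),(798,266),interpolation=cv2.INTER_CUBIC))
```

```text
t 15.22 q [-0.61  0.64  1.7   0.57  1.2  -0.83] tcp [ 0.6286 -0.2505  0.0885] F [5.4 1.6 0. ] w 18.4
target tcp [ 0.6358 -0.1794  0.0865] shift mm [ 7.2 71.1 -2. ] rot [-0.29 -0.35  0.04] mag 0.5
```

View pics/k11.png

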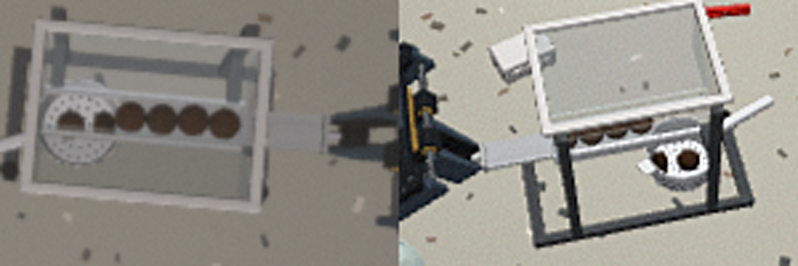

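>>> {"api": "arm_command", "payload": {
  "targets": [
    [[0.5, 8, 0], [0, 0, 0], 10],
    [[1.3, 17, 0], [0, 0, 0], 10],
    [[2.2, 26, 0], [0, 0, 0], 10],
    [[3.2, 35, 0], [0, 0, 0], 10],
    [[4, 42, 0], [0, 0, 0], 10]
  ]
}}

```text
t: 15.95
eef_pos: [0.633, -0.2081, 0.0886]
tool_rot: [0.306, 0.659, 0.595, -0.344]
force: [6.2, -1.6, -1.5]
grip_width: 0.207
```

>>> {"api": "arm_command", "payload": {
  "targets": [
    [[0.6, 7, 0], [0, 0, 0], 10],
    [[1.3, 14, 0], [0, 0, 0], 10],
    [[2, 20, 0], [0, 0, 0], 10],
    [[2.5, 24.5, 0], [0, 0, 0], 10],
    [[2.8, 26.5, 0], [0, 0, 0], 10]
  ]
}}

```text
t: 16.58
eef_pos: [0.6358, -0.1813, 0.0886]
tool_rot: [0.306, 0.658, 0.595, -0.344]
force: [3.5, -1.9, -0.9]
grip_width: 0.206
```

Run:
```python
from h import *
K=np.array([.635,-.1874,.098])
plan(K,35,84.1,-1,.014)
snap('scene','s12');snap('top','t12')
k=cv2.imread('pics/t12.png')[130:230,280:430];k2=cv2.imread('pics/s12.png')[180:280,220:370]
cv2.imwrite('pics/k12.png',cv2.resize(np.hstack([k,k2]),(798,266),interpolation=cv2.INTER_CUBIC))
```

```text
t 16.57 q [-0.53  0.61  1.76  0.61  1.14 -0.79] tcp [ 0.6358 -0.1813  0.0886] F [ 3.5 -1.9 -0.9] w 18.8
target tcp [ 0.6358 -0.1794  0.0865] shift mm [-0.   1.9 -2. ] rot [-0.21 -0.31  0.03] mag 0.4
```

View pics/k12.png

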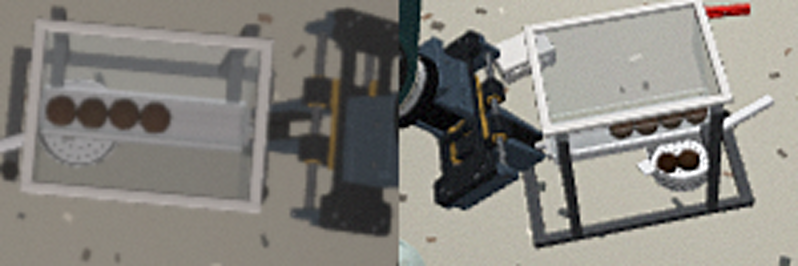

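>>> {"api": "arm_command", "payload": {
  "targets": [
    [[0.1, 0.7, 0], [0, 0, 0], 10],
    [[0.1, 1.2, 0], [0, 0, 0], 10],
    [[0.2, 1.8, 0], [0, 0, 0], 10],
    [[0.2, 1.8, 0], [0, 0, 0], 10],
    [[0.2, 1.8, 0], [0, 0, 0], 10]
  ]
}}

```text
t: 17.3
eef_pos: [0.636, -0.1808, 0.0886]
tool_rot: [0.307, 0.658, 0.595, -0.344]
force: [1.4, -10.1, 0.4]
grip_width: 0.2
```

>>> {"api": "arm_command", "payload": {
  "targets": [
    [[0, 0, 0], [0, 0, 0], 25],
    [[0, 0, 0], [0, 0, 0], 40],
    [[0, 0, 0], [0, 0, 0], 40],
    [[0, 0, 0], [0, 0, 0], 40],
    [[0, 0, 0], [0, 0, 0], 40]
  ]
}}

```text
t: 17.92
eef_pos: [0.6359, -0.1806, 0.0886]
tool_rot: [0.307, 0.658, 0.595, -0.344]
force: [-0.6, 0.1, 0.5]
grip_width: 0.44
```

>>> {"api": "arm_command", "payload": {
  "targets": [
    [[-1, -10, 15], [0, 0, 0], 40],
    [[-3, -26, 38], [0, 0, 0], 40],
    [[-5, -48, 70], [0, 0, 0], 40],
    [[-7, -72, 105], [0, 0, 0], 40],
    [[-10, -95, 140], [0, 0, 0], 40]
  ]
}}

```text
t: 18.55
eef_pos: [0.6257, -0.2771, 0.2309]
tool_rot: [0.307, 0.658, 0.595, -0.344]
force: [-0.1, 0.5, -0.7]
grip_width: 0.437
```

Run:
```python
from h import *
K=np.array([.635,-.1874,.098])
plan(K,35,84.1,-1,.014)
snap('scene','s13');snap('top','t13')
k=cv2.imread('pics/t13.png')[130:230,270:420];k2=cv2.imread('pics/s13.png')[180:280,230:380]
cv2.imwrite('pics/k13.png',cv2.resize(np.hstack([k,k2]),(798,266),interpolation=cv2.INTER_CUBIC))
for n in('t','s'):
  a=cv2.imread(f'pics/{dict(t="top",s="scene")[n]}0.png');b=cv2.imread(f'pics/{n}13.png')
  d=(cv2.GaussianBlur(cv2.absdiff(a,b).max(2),(3,3),0)>25).astype('uint8')*255;cv2.imwrite(f'pics/d13{n}.png',d)
k0=cv2.imread('pics/t6.png')[150:210,350:410];k1=cv2.imread('pics/t13.png')[150:210,350:410]
j0=cv2.imread('pics/s6.png')[220:260,250:290];j1=cv2.imread('pics/s13.png')[220:260,250:290];r=lambda x:cv2.resize(x,(300,300),interpolation=cv2.INTER_CUBIC)
cv2.imwrite('pics/kc.png',np.vstack([np.hstack([r(k0),r(k1)]),np.hstack([r(j0),r(j1)])]))
cv2.imwrite('pics/dd.png',np.hstack([cv2.imread('pics/d13t.png'),cv2.imread('pics/d13s.png')])[:,::1][::1,:])
x=cv2.imread('pics/dd.png');cv2.imwrite('pics/dd.png',cv2.resize(x,(800,250),interpolation=cv2.INTER_AREA))
```

```text
t 18.55 q [-0.65  0.48  1.64  0.52  1.39 -0.74] tcp [ 0.6257 -0.2771  0.2309] F [-0.1  0.5 -0.7] w 39.9
target tcp [ 0.6358 -0.1794  0.0865] shift mm [  10.1   97.7 -144.4] rot [-0.09 -0.27  0.07] mag 0.3
```

View pics/k13.png

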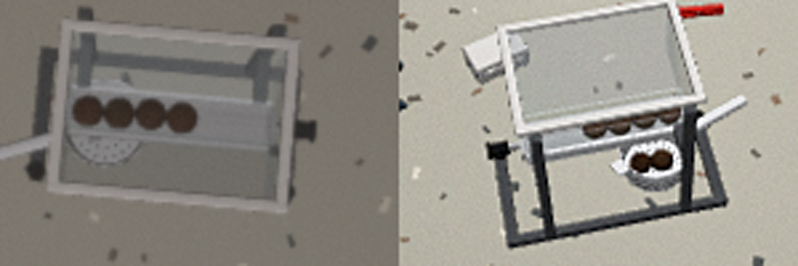

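View pics/kc.png

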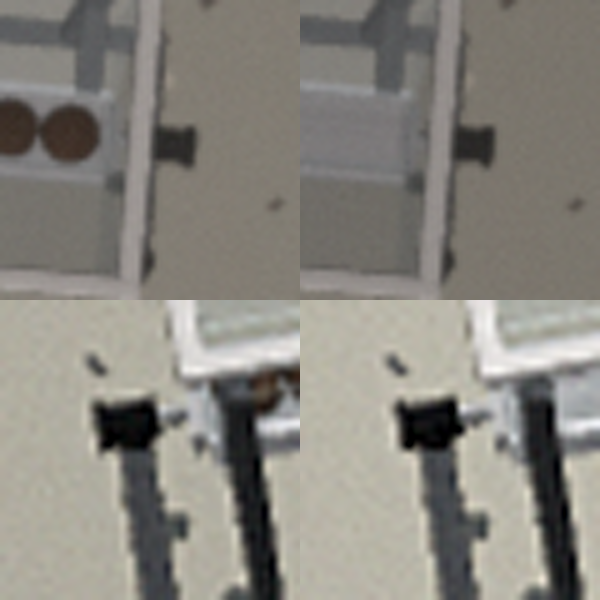

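View pics/dd.png

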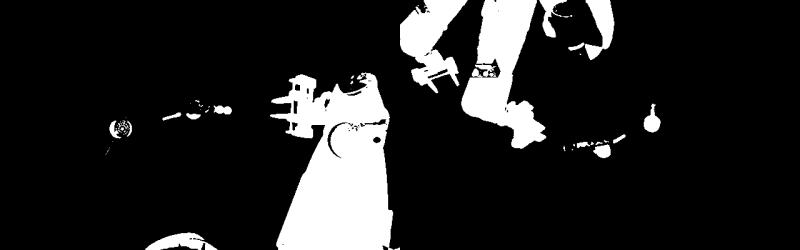

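The strainer holds two tablets, the other four are in the hopper, and the bystanders haven't moved. I'll confirm the gate is fully shut by pushing gently on the knob's outer face with the fingers closed.

>>> {"api": "arm_command", "payload": {
  "targets": [
    [[1, 0, -40], [0, 0, 0], 20],
    [[2, 5, -85], [0, 0, 0], 5],
    [[4, 10, -120], [0, 0, 0], 0],
    [[5, 15, -142], [0, 0, 0], 0],
    [[5, 20, -142], [0, 0, 0], 0]
  ]
}}

```text
t: 19.27
eef_pos: [0.6316, -0.2586, 0.0907]
tool_rot: [0.309, 0.659, 0.593, -0.344]
force: [-0.4, -0.2, -0.1]
grip_width: 0.006
```

>>> {"api": "arm_command", "payload": {
  "targets": [
    [[1, 12, 0], [0, 0, 0], 0],
    [[2, 22, 0], [0, 0, 0], 0],
    [[2.5, 30, 0], [0, 0, 0], 0],
    [[3, 35, 0], [0, 0, 0], 0],
    [[3, 37, 0], [0, 0, 0], 0]
  ]
}}

```text
t: 19.9
eef_pos: [0.6347, -0.2213, 0.0909]
tool_rot: [0.309, 0.659, 0.593, -0.344]
force: [0.4, 0.2, 0.2]
grip_width: 0.006
```

Run:
```python
from h import *
plan([.635,-.1874,.098],35,84.1,-1,.014)
snap('scene','s14');cv2.imwrite('pics/k14.png',cv2.resize(cv2.imread('pics/s14.png')[200:270,230:300],(500,500),interpolation=cv2.INTER_CUBIC))
```

```text
t 19.9 q [-0.58  0.62  1.72  0.59  1.17 -0.81] tcp [ 0.6347 -0.2213  0.0909] F [0.4 0.2 0.2] w 0.5
target tcp [ 0.6358 -0.1794  0.0865] shift mm [ 1.2 41.9 -4.4] rot [ 0.05 -0.08  0.14] mag 0.2
```

View pics/k14.png

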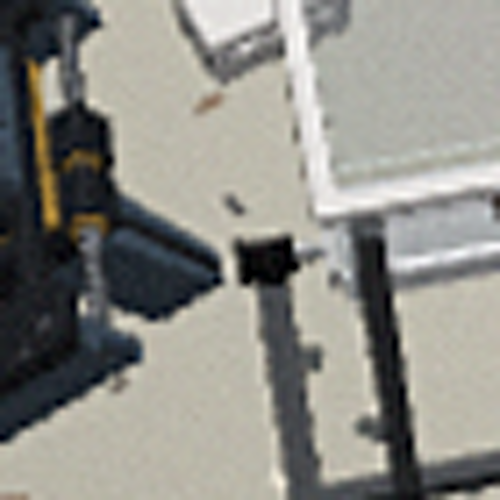

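The closed fingers are at (220,275), just short of the knob face at (238,265). I'll push a little further.

>>> {"api": "arm_command", "payload": {
  "targets": [
    [[0, 2, 0], [0, 0, 0], 0],
    [[0, 4, 0], [0, 0, 0], 0],
    [[0, 5, 0], [0, 0, 0], 0],
    [[0, 6, 0], [0, 0, 0], 0],
    [[0, 7, 0], [0, 0, 0], 0]
  ]
}}

```text
t: 20.58
eef_pos: [0.6348, -0.2149, 0.0908]
tool_rot: [0.309, 0.659, 0.593, -0.344]
force: [-1.9, -8.0, -0.2]
grip_width: 0.007
```

>>> {"api": "arm_command", "payload": {
  "targets": [
    [[0, 0.5, 0], [0, 0, 0], 0],
    [[0, 1, 0], [0, 0, 0], 0],
    [[0, 1.5, 0], [0, 0, 0], 0],
    [[0, 1.5, 0], [0, 0, 0], 0],
    [[0, 1.5, 0], [0, 0, 0], 0]
  ]
}}

```text
t: 21.2
eef_pos: [0.6349, -0.2148, 0.0909]
tool_rot: [0.31, 0.659, 0.592, -0.345]
force: [-2.6, -10.0, -0.0]
grip_width: 0.007
```

It doesn't move under 10 N, so the gate is at its stop. Now I'll retract the arm.

>>> {"api": "arm_command", "payload": {
  "targets": [
    [[0, -15, 2], [0, 0, 0], 0],
    [[-2, -40, 20], [0, 0, 0], 0],
    [[-5, -60, 60], [0, 0, 0], 0],
    [[-8, -80, 110], [0, 0, 0], 0],
    [[-10, -90, 160], [0, 0, 0], 0]
  ]
}}

```text
t: 21.82
eef_pos: [0.6245, -0.3063, 0.2525]
tool_rot: [0.31, 0.659, 0.592, -0.345]
force: [0.7, 0.5, -0.5]
grip_width: 0.003
```

Run:
```python
from h import *
plan([.635,-.1874,.098],35,84.1,-1,.014)
snap('scene','s15');snap('top','t15')
k=cv2.imread('pics/t15.png')[130:230,230:380];k2=cv2.imread('pics/s15.png')[180:280,230:380]
cv2.imwrite('pics/k15.png',cv2.resize(np.hstack([k,k2]),(798,266),interpolation=cv2.INTER_CUBIC))
```

```text
t 21.82 q [-0.68  0.48  1.6   0.51  1.43 -0.74] tcp [ 0.6245 -0.3063  0.2525] F [ 0.7  0.5 -0.5] w 0.3
target tcp [ 0.6358 -0.1794  0.0865] shift mm [  11.3  126.9 -166. ] rot [ 0.25 -0.03  0.23] mag 0.3
```

View pics/k15.png

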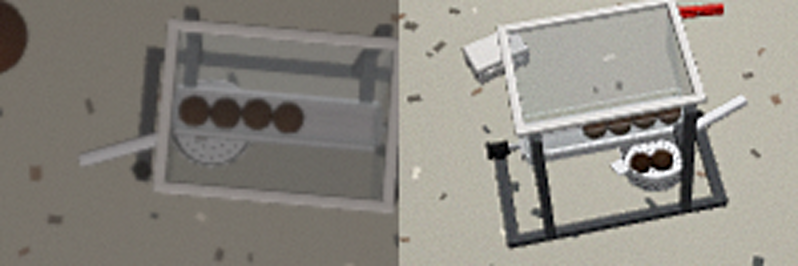

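View pics/s15.png

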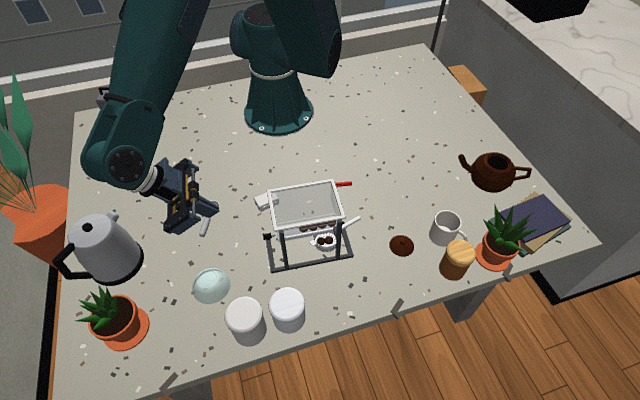

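The scene picture shows the strainer under the outlet at about (325,241) with two tablets in it. Four tablets are in the hopper, the knob is in at (266,237), and the bystanders are where they were.

```bash
python3 -c "
from plant import bot
bot.job_done()"
```

```text
the job is handed in; nothing more can be done
```

The job is done and handed in at about 22 s. The strainer stands released under the outlet with two tablets in it, the other four are in the hopper, and the gate is shut.

- **Strainer:** I set it down with its handle pointing out over the +y foot, because the arm's wrist could not hold it with the handle straight to the front. The top camera put the basket's middle about 2 mm from the outlet point. The scene camera put it up to 7 mm away from a cruder reading, still inside the 10 mm to spare. A model overlay on both pictures agreed to within a few mm.
- **Gate:** I drew it about 69 mm. The first tablet had dropped by about 35 mm and the second by the end. I then pushed it shut, and a second push of 10 N on the knob's face did not move it, so it is at its stop.
- **Last checks:** The final pictures show two tablets in the basket, four in the hopper, the arm clear and the strainer upright. The other things on the sill look unmoved: a before/after picture difference showed changes only at the arm, the strainer and the tablets.
- **What disagreed:** The first pick with a 38° lean hit the limit of joint 4, so I used 25° instead, which cleared everything. The gripper read 18.7 mm on the knob, not 16 mm, probably because the pads were partly on the collar. The grip did not slip.

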